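# Finish the counter display row of laptop accessories

### The arm

A 6-joint arm with a two-finger parallel gripper is mounted at the origin on the work surface. World frame = base frame: x ahead of the robot, y to its left, z up, the work surface at z = 0. Lengths are in m, angles in rad, forces in N, time in s.
With the tool pointing down it reaches from about 0.275 to 0.825 m from the base axis. Payload 5.2 kg.
Tool frame: the origin (TCP) lies at the very end of the fingers, on their centre line; the grasp point (between the pads) lies 19 mm behind it; z points along the fingers, y is the direction in which the jaws open and shut (so a half turn about z gives the same grasp; the last joint's range is limited). The gripper opens to 93 mm and grips with 3 to 60 N. Pads are 15 mm wide; open, the fingers measure 128 mm over their backs; the gripper's body (75 mm by 188 mm) begins 65 mm behind the grasp point.
Start: joints at [-1.346, 0.259, 1.535, -0, 1.348, -0.203], TCP at [0.228, -0.5, 0.18] pointing down, gripper open.
Joint ranges: [-3.14, 3.14], [-0.91, 2.08], [0.19, 2.58], [-1.22, 4.36], [0.22, 2.71], [-3.12, 3.12]. Speed limits (rad/s): [2.57, 2.57, 3.14, 3.14, 3.14, 3.14].

### API

Orientations are given as a unit quaternion [w, x, y, z].
In Python, from station import readout, eyes, env gives the robot as it stands. The module is installed in compiled form; this text tells all that it offers.
- The arm moves only by the tool play_rows, never from a script. Its argument "moves" is a list of rows, each a list of 5 numbers: the finger opening in m, from 0 to 0.093, then the shift along the world's x, y, z in m, then the turn about the world's z in degrees. In form: [[hand, dx, dy, dz, twist], ...]. A call has 1 to 20 rows; each row shifts and turns the commanded pose from where the row before left it; what a row does not reach is not made up. A row lasts 1/12 s, in which the tool goes at most 41.7 mm and 7.16 degrees, less where a joint would pass 70% of its speed; a pose out of reach is approached as far as the arm can. A call with a gripper value outside its range is refused whole. The fingers move at their own pace and stop on an object; the grip force is fixed at half the most. Time passes only in rows, so rows that do not move let the fingers close. It gives the time, the measured TCP pose, the force and the opening at its end, in the units of the state.
- readout.state(): the state, without advancing time (a new reading comes with each control period).
- eyes.camera(name): name is "scene" or "top"; returns a dict with "img" (480x640x3 uint8, red, green, blue), "camera_matrix" (3x3 intrinsics, pixels), "R" (3x3) and "t" (3): a world point X has camera coordinates R X + t. Camera axes: x right, y down, z forward; pixel columns grow to the right and rows downward; lengths in m; the calibration is good to about 2 mm. A picture is of the moment at which its call begins. There is no depth.
- env.close_job(): hands the job in, once; it reports no verdict.
The state is a dict: "time": time; "joint_positions": joint angles; "qd": joint speeds; "joint_efforts": joint torques, N m; "position": TCP position; "tcp_rot": TCP orientation; "contact_force": force on the tool from outside, world axes, zero at the start; "ft_torque": the same for the moment, N m; "opening": finger opening in m.
Only numpy, scipy, OpenCV 4.12 (cv2) and the standard library are available. Lean on these libraries where they do the work, as an engineer would, in place of code of your own. Each camera call takes 0.05 s, during which the arm holds its last target.

### The job

Finish the display row on the green turf strip: lay the loose battery squarely on top of the battery stack and the loose SSD case squarely on top of the SSD stack, set the mouse midway between the two stacks, the charger outside the battery stack and the round speaker outside the SSD stack, so that charger, batteries, mouse, SSD cases and speaker form one straight, evenly spaced row along the strip. Square the mouse (lengthwise across the strip) and the charger to the strip like the stacks. Set everything down gently, upright and without dropping or knocking it, and do not shift the stacks, the pile of bare drives or the roll of tape.

Things in the scene. Friction and masses are not known exactly. Their poses are not given: they have to be found in the camera images.
- turf: strip of green artificial turf lying on the counter, rubber-backed and firm, fixed: 560 mm long (its y axis, the way the row runs), 150 mm deep (its x axis, pointing away from the robot), 8 mm thick. Origin at the centre of its underside, so its top is at z = 8 mm. It is not turned more than about 7 degrees.
- battery_stack: stack of two black laptop batteries on the turf, keeping together as one piece, 0.6 kg, not fastened to the turf: 135 mm (x axis, across the strip) by 42 mm (y) by 40 mm high, origin at the centre of its underside, top 40 mm above it. Squared to the strip. Either stack may be the one on the left.
- ssd_stack: stack of three ribbed aluminium SSD cases on the turf, keeping together as one piece, 0.45 kg, not fastened to the turf: 104 mm (x axis, across the strip) by 36 mm (y) by 36 mm high, origin at the centre of its underside. Squared to the strip, in line with the battery stack, 214 to 226 mm from it centre to centre.
- battery: the loose black laptop battery, lying flat on the counter: 135 mm (x axis) by 42 mm (y axis) by 20 mm thick, about 0.2 kg, grey blank plate on top, same as those in the stack. Origin at the centre of its underside.
- ssd: the loose SSD case, a flat bar of aluminium with fine grooves along the top: 104 mm (x axis) by 36 mm (y axis) by 12 mm thick, about 90 g, same as those in the stack. Origin at the centre of its underside.
- mouse: cordless computer mouse, grey, rounded, with a dark scroll wheel at its nose: 100 mm long (x axis, nose at +x), 58 mm wide (y axis; upright at its widest, about 10 mm above the base, then rounding inwards), 35 mm high at the hump, about 0.1 kg. Origin at the centre of its underside.
- charger: white square plug-in charger without its lead, lying flat with its two folded pins on top: 54 by 54 mm, 30 mm high, rounded edges, about 0.12 kg. x axis towards the face with two ports. Origin at the centre of its underside.
- speaker: small round cordless speaker standing upright, grey fabric side, black top: 60 mm diameter, 42 mm high, about 0.2 kg. Origin at the centre of its underside.
- drives: bystander: pile of three bare 2.5 inch drives, 100 by 70 mm, 29 mm high, beside one end of the strip; leave it alone. Origin at the centre of its underside.
- tape: bystander: roll of amber packing tape lying flat, 100 mm diameter, 48 mm high, 76 mm hole, beside the other end of the strip; leave it alone. Origin at the centre of its underside.
Not all that is in view belongs to the job. Leave any pink or purple look-alike of the mouse alone.

How it is judged:
By the outcome, as a careful person would: the job done as asked, in the order asked, and still so for the second after the job is handed in, with the robot touching nothing.
It also fails if it takes over 141 s, if anything falls off the work surface, if the arm or the gripper's body presses on something with over 40 N, if the wrist force passes 120 N, or if a joint passes its speed limit or range.

## Working session

There is one attempt and no reset: what is moved stays moved. The work goes in short steps, Python scripts to look and compute and a tool call to move; the robot and the scene stay as the last step left them, time stands still between calls to the robot, and variables do not carry over. Pictures are saved under pics/ and viewed, and the job is handed in when it is done.

Besides the shell and the picture viewer there is one more tool, called after "Call:" in YAML: its name, and indented under it one key for each argument. play_rows: Moves the arm, as the interface text tells. Its arguments: {"type":"object","properties":{"moves":{"type":"array"}},"required":["moves"]}

```bash
mkdir -p pics; python3 - <<'E'
from station import readout, eyes
import cv2,numpy as np
print(readout.state())
for n in("scene","top"):
    c=eyes.camera(n); cv2.imwrite(f"pics/{n}0.png",c["img"][:,:,::-1]); print(n,c["camera_matrix"],c["R"],c["t"])
E
```

```text
{'time': 0.0, 'joint_positions': array([-1.34580570e+00,  2.59322949e-01,  1.53610214e+00, -3.53462244e-05,
        1.34801475e+00, -2.02807674e-01]), 'qd': array([ 0.00190516,  0.00284618,  0.00180569, -0.00018472, -0.00173923,
       -0.00017771]), 'joint_efforts': array([-6.83071030e-04, -4.37317765e+01, -2.83999962e+01,  7.15897512e-02,
        4.12857835e-02, -1.32667096e-04]), 'position': array([ 0.22803689, -0.49979771,  0.17882094]), 'tcp_rot': array([-9.23344514e-04,  9.77209416e-01,  2.12275538e-01, -2.74754726e-05]), 'contact_force': array([ 0.67640301,  0.21148411, -0.42636693]), 'ft_torque': array([ 0.01335817, -0.01275501,  0.01248173]), 'opening': 0.09309485235234255}
scene [[556.55676114   0.         314.57748647]
 [  0.         556.55676114 242.64567577]
 [  0.           0.           1.        ]] [[ 0.42625466  0.9045403   0.01066862]
 [ 0.74099449 -0.34237209 -0.5776751 ]
 [-0.51887777  0.25414209 -0.81619707]] [-0.32912551 -0.34377316  1.66654213]
top [[594.51684222   0.         319.21620447]
 [  0.         594.51684222 244.29914559]
 [  0.           0.           1.        ]] [[-0.02450132 -0.99939679 -0.02461161]
 [-0.99516847  0.02672425 -0.09447507]
 [ 0.09507581  0.02217794 -0.99522295]] [0.12734483 0.56388045 1.59488129]
```

View pics/top0.png

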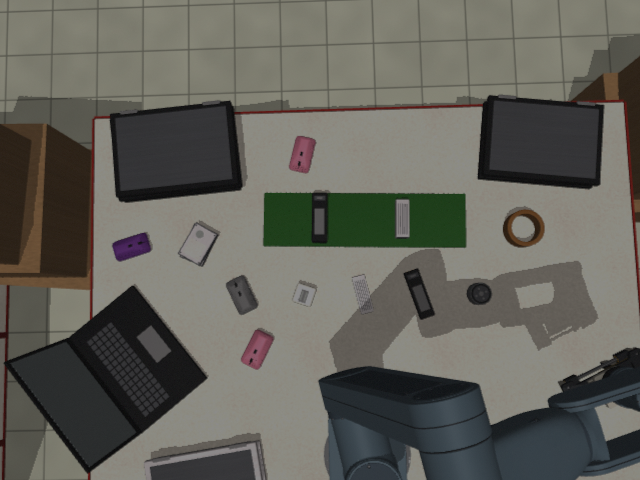

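View pics/scene0.png

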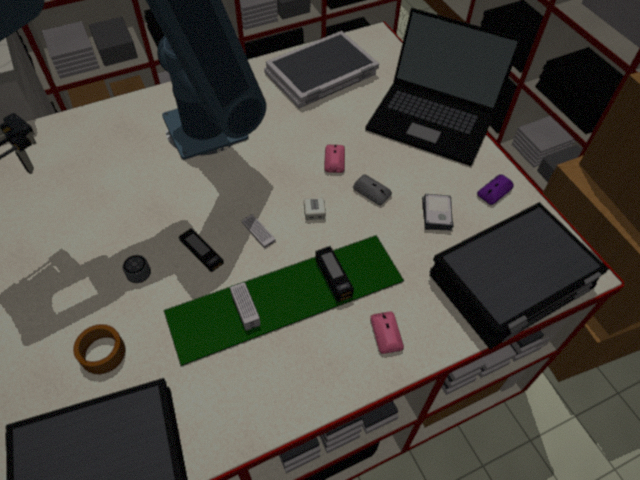

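```bash
cat > h.py <<'E'
from station import readout, eyes
import cv2,numpy as np
def ray(c,uv,z):
    K,R,t=c["camera_matrix"],c["R"],c["t"]
    uv=np.atleast_2d(np.array(uv,float)); C=-R.T@t
    d=(R.T@np.linalg.inv(K)@np.c_[uv,np.ones(len(uv))].T).T
    return C+d*((z-C[2])/d[:,2])[:,None]
def proj(c,X):
    p=c["camera_matrix"]@(c["R"]@np.atleast_2d(X).T+c["t"][:,None]); return (p[:2]/p[2]).T
def crop(c,name,x0,y0,w,h,s):
    cv2.imwrite(f"pics/{name}.png",cv2.resize(np.ascontiguousarray(c["img"][y0:y0+h,x0:x0+w,::-1]),None,fx=s,fy=s,interpolation=cv2.INTER_CUBIC))
E
python3 - <<'E'
from h import *
c=eyes.camera("top"); np.save("top0.npy",c,allow_pickle=True)
s=eyes.camera("scene"); np.save("scene0.npy",s,allow_pickle=True)
crop(c,"t1",220,180,260,140,3); crop(s,"s1",110,140,300,230,2.6)
E
```

```text
(no output)
```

View pics/t1.png

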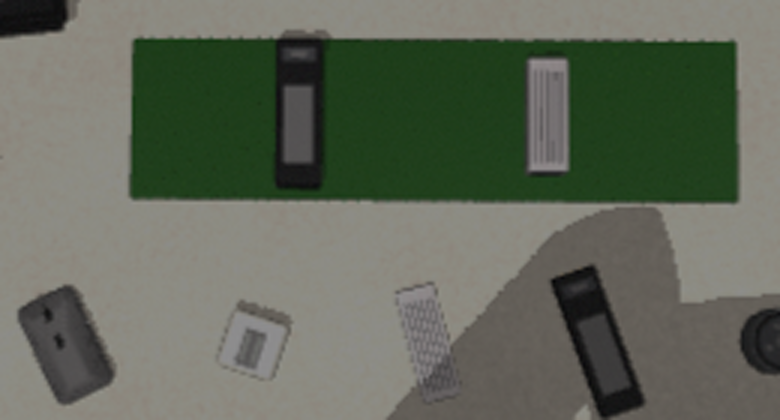

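View pics/s1.png

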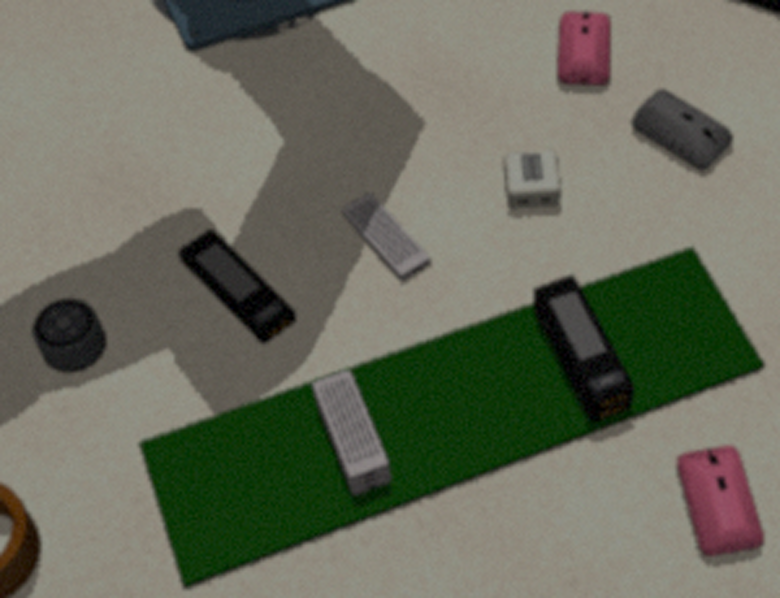

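```bash
cat > m.py <<'E'
from h import *
def mask_obj(c,box,f,S=4):
    x0,y0,w,h=box
    im=cv2.resize(np.ascontiguousarray(c["img"][y0:y0+h,x0:x0+w]),None,fx=S,fy=S,interpolation=cv2.INTER_CUBIC)
    hsv=cv2.cvtColor(im,cv2.COLOR_RGB2HSV).astype(int); m=f(im.astype(int),hsv).astype(np.uint8)*255
    m=cv2.morphologyEx(m,cv2.MORPH_CLOSE,np.ones((5,5)));m=cv2.morphologyEx(m,cv2.MORPH_OPEN,np.ones((7,7)))
    cs,_=cv2.findContours(m,cv2.RETR_EXTERNAL,cv2.CHAIN_APPROX_NONE); k=max(cs,key=cv2.contourArea)
    k=cv2.convexHull(k)[:,0,:].astype(float)
    return (k+0.5)/S-0.5+[x0,y0]
def rect(P):
    (cx,cy),(a,b),t=cv2.minAreaRect((P[:,:2]*1000).astype(np.float32))
    if a<b: a,b,t=b,a,t-90
    t=(t+90)%180-90
    return cx,cy,a,b,t
def sides(c,uv,z0,z1,yaw):
    # silhouette-edge centre: each side by the plane whose edge is visible there
    C=-c["R"].T@c["t"]; out=[]
    T=ray(c,uv,z1)[:,:2]; B=ray(c,uv,z0)[:,:2]
    r=[]
    for a in (np.radians(yaw),np.radians(yaw)+np.pi/2):
        u=np.array([np.cos(a),np.sin(a)]); n=C[:2]@u
        mid=(T@u).mean()
        hi=(T@u).max(); lo=(T@u).min()
        if hi<n: hi=(B@u).max()
        if lo>n: lo=(B@u).min()
        r.append((lo,hi,u))
    ctr=sum((l+h)/2*u for l,h,u in r)
    return ctr*1000,[(h-l)*1000 for l,h,u in r]
E
python3 - <<'E'
from m import *
t=np.load("top0.npy",allow_pickle=True).item(); s=np.load("scene0.npy",allow_pickle=True).item()
for c in(t,s): print(-c["R"].T@c["t"])
g=lambda im,h:(h[...,0]>50)&(h[...,0]<75)&(h[...,1]>130)
dark=lambda im,h:(h[...,2]<62)&~g(im,h)
# print sample values
for n,(u,v) in dict(turf=(280,220),bs=(320,235),plate=(320,222),ssds=(402,218),ctr=(350,270),shadow=(400,270),bat=(412,280),batpl=(421,295),ssd=(360,285),ssdsh=(366,307),ch=(304,293),mouse=(240,300),spk=(479,293)).items(): print(n,t["img"][v,u])
for c,b in((t,(255,180,220,80)),(s,(150,225,270,150))):
    k=mask_obj(c,b,g); r=rect(ray(c,k,.008)); print("turf",np.round(r,2))
E
```

```text
[0.41264152 0.07682756 1.64366928]
[ 1.25975696 -0.24352955  1.16514892]
turf [31 61 26]
bs [22 21 21]
plate [85 82 83]
ssds [104 100 100]
ctr [141 140 130]
shadow [100  95  88]
bat [18 18 19]
batpl [61 60 60]
ssd [124 122 123]
ssdsh [92 88 88]
ch [86 84 84]
mouse [82 80 80]
spk [56 54 55]
turf [635.17 -11.91 554.51 146.05  88.02]
turf [633.7  -10.54 555.94 148.72  88.09]
```

```bash
python3 - <<'E'
from m import *
t=np.load("top0.npy",allow_pickle=True).item(); s=np.load("scene0.npy",allow_pickle=True).item()
blk=lambda im,h:(im.max(2)<44)&(h[...,1]<110)
blkS=lambda im,h:(im.max(2)<44)&~((im[...,1]>im[...,0]+12))
gry=lambda im,h:(h[...,1]<60)&(im.max(2)>50)
def rep(n,c,b,f,z0,z1,yaw=None):
    k=mask_obj(c,b,f); r=rect(ray(c,k,z1))
    if yaw is None: yaw=r[4]
    ctr,e=sides(c,k,z0,z1,yaw); print(n,"rect",np.round(r,1),"sides",ctr.round(1),np.round(e,1))
for nm,c,bb,sb in(("top",t,(305,185,32,65),(390,192,24,55)),("scene",s,(310,240,50,68),(225,275,45,62))):
    print(nm)
    rep("bstack",c,bb,blkS,.008,.048,-2); rep("sstack",c,sb,gry,.008,.044,-2)
rep("bat t",t,(398,260,45,65),blk,0,.02); rep("bat s",s,(172,222,60,55),blk,0,.02)
rep("spk t",t,(462,275,36,36),lambda i,h:i.max(2)<66,0,.042,0); rep("spk s",s,(116,248,40,40),lambda i,h:i.max(2)<66,0,.042,0)
# mouse
mm=lambda i,h:(i.max(2)<105)
rep("mouse t",t,(220,268,44,52),mm,0,.02); rep("mouse s",s,(345,168,55,40),mm,0,.02)
wh=lambda i,h:(i.max(2)>150)|((h[...,1]<12)&(i.max(2)>60))
rep("ch t",t,(285,275,38,38),wh,0,.03); 
E
```

```text
top
bstack rect [638.3 110.2 136.   42.4  -1.9] sides [640.3 110.4] [132.1  41.9]
sstack rect [ 631.7 -113.   106.    39.2   -2.1] sides [ 633.6 -114.9] [102.1  35.7]
scene
bstack rect [648.8 107.3 151.   51.5  -2.6] sides [639.2 112.9] [131.1  41.2]
sstack rect [ 624.1 -116.4  142.7   85.7  -23.5] sides [611.3 -94.5] [137.1  87.6]
bat t rect [ 426.6 -153.2  133.2   42.1   18. ] sides [ 427.  -154.4] [133.2  39.6]
bat s rect [ 430.2 -153.6  141.4   43.9   18.1] sides [ 423.6 -152.8] [129.4  38.3]
spk t rect [ 422.8 -309.9   65.9   57.2   88.6] sides [ 422.8 -314.5] [57.6 56.8]
spk s rect [ 435.4 -311.9   84.8   58.6    5.4] sides [ 420.8 -312.6] [55.5 59.3]
mouse t rect [436.8 328.  101.6  62.2  24.4] sides [436.7 329.2] [100.6  59.9]
mouse s rect [439.7 326.9 109.2  73.4  24.8] sides [433.1 331.8] [101.3  58.9]
ch t rect [431.4 158.5  48.1  47.8 -20.4] sides [431.6 159. ] [48.1 46.7]
```

```bash
python3 - <<'E'
from m import *
t=np.load("top0.npy",allow_pickle=True).item(); s=np.load("scene0.npy",allow_pickle=True).item()
crop(t,"z1",284,270,90,55,8); crop(s,"z2",220,180,120,75,6); crop(s,"z3",220,270,50,70,8); crop(t,"z4",385,190,35,55,10)
E
```

```text
(no output)
```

View pics/z1.png

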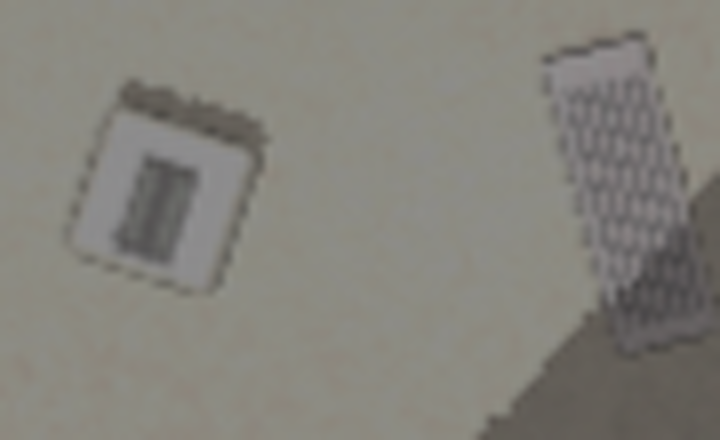

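View pics/z2.png

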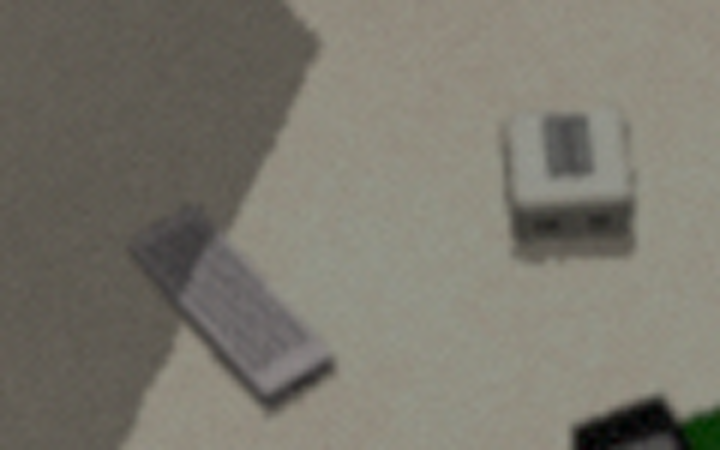

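View pics/z3.png

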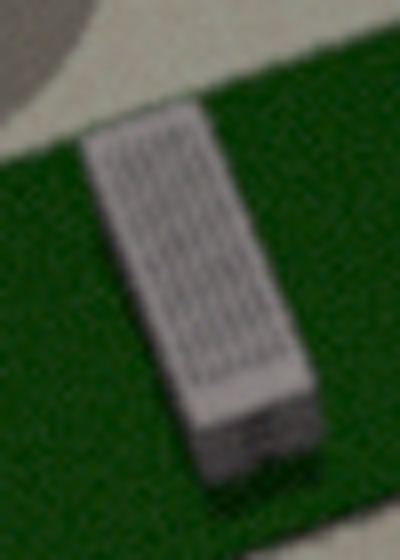

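View pics/z4.png

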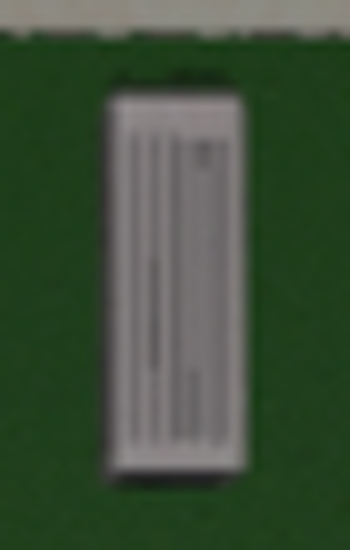

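```bash
python3 - <<'E'
from m import *
t=np.load("top0.npy",allow_pickle=True).item(); s=np.load("scene0.npy",allow_pickle=True).item()
def q(n,c,x0,y0,S,p,z):
    uv=(np.array(p)+.5)/S-.5+[x0,y0]; W=ray(c,uv,z); print(n,np.round(rect(W),1),"mean",(W.mean(0)*1000).round(1)[:2])
q("ch t",t,284,270,8,[(115,100),(262,155),(212,295),(68,245)],.026)
q("ch s",s,220,180,6,[(505,112),(628,112),(635,205),(515,208)],.028)
q("ssd t",t,284,270,8,[(543,58),(647,33),(715,320),(625,355)],.012)
q("ssd s",s,220,180,6,[(130,245),(195,205),(333,362),(270,402)],.012)
q("ss s",s,220,270,8,[(82,142),(198,98),(318,390),(195,430)],.044)
q("ss t",t,385,190,10,[(108,95),(243,95),(246,472),(112,472)],.044)
E
```

```text
ch t [431.9 157.7  53.4  51.5  68.9] mean [431.8 157.3]
ch s [429.9 160.7  54.8  54.1  67.1] mean [430.5 161. ]
ssd t [429.4  -1.7 104.6  36.6  12. ] mean [430.5  -2. ]
ssd s [429.1   0.9 106.2  34.9  13. ] mean [429.3   0.5]
ss s [ 630.9 -112.1  103.8   36.    -2.2] mean [ 630.8 -112.1]
ss t [ 631.3 -114.   102.9   36.5   -1.6] mean [ 631.3 -114. ]
```

Call:
play_rows:
  moves:
    - [0.093,0.005,0.01,0,0]
    - [0.093,0.01,0.018,0,-0.5]
    - [0.093,0.016,0.028,0,-0.6]
    - [0.093,0.018,0.031,0,-0.6]
    - [0.093,0.018,0.031,0,-0.6]
    - [0.093,0.018,0.031,0,-0.6]
    - [0.093,0.018,0.031,0,-0.6]
    - [0.093,0.018,0.031,0,-0.6]
    - [0.093,0.018,0.031,0,-0.6]
    - [0.093,0.018,0.031,0,-0.6]
    - [0.093,0.017,0.03,0,-0.6]
    - [0.093,0.013,0.024,0,-0.6]
    - [0.093,0.008,0.013,0,-0.6]
    - [0.093,0.0035,0.0065,0,0]
    - [0.093,0,0,0,0]
    - [0.093,0,0,0,0]

```text
time: 1.53
position: [0.4264, -0.1539, 0.1796]
tcp_rot: [0.0, 0.988, 0.152, -0.0]
contact_force: [-0.1, -0.2, -1.0]
opening: 0.0928
```

Call:
play_rows:
  moves:
    - [0.093,0,0,-0.01,0.6]
    - [0.093,0,0,-0.02,0]
    - [0.093,0,0,-0.025,0]
    - [0.093,0,0,-0.025,0]
    - [0.093,0,0,-0.025,0]
    - [0.093,0,0,-0.02,0]
    - [0.093,0,0,-0.015,0]
    - [0.093,0,0,-0.01,0]
    - [0.093,0,0,-0.01,0]
    - [0.093,0,0,-0.008,0]
    - [0.093,0,0,-0.004,0]
    - [0.093,0,0,-0.0035,0]
    - [0.093,0,0,0,0]
    - [0.093,0,0,0,0]

```text
time: 2.7
position: [0.4268, -0.1543, 0.0043]
tcp_rot: [0.0, 0.988, 0.156, 0.0]
contact_force: [-0.3, 0.3, 0.3]
opening: 0.0929
```

```bash
python3 - <<'E'
from m import *
crop(eyes.camera("scene"),"g1",140,180,140,110,5)
E
```

```text
(no output)
```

View pics/g1.png

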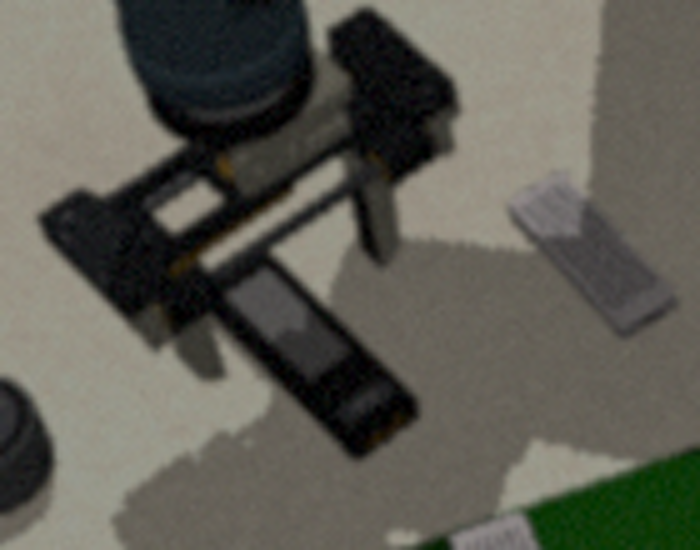

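Call:
play_rows:
  moves:
    - [0.07,0,0,0,0]
    - [0.06,0,0,0,0]
    - [0.05,0,0,0,0]
    - [0.046,0,0,0,0]
    - [0.044,0,0,0,0]
    - [0.04,0,0,0,0]
    - [0.036,0,0,0,0]
    - [0.03,0,0,0,0]
    - [0.02,0,0,0,0]
    - [0.0,0,0,0,0]
    - [0.0,0,0,0,0]
    - [0.0,0,0,0,0]

```text
time: 3.75
position: [0.4267, -0.1539, 0.0041]
tcp_rot: [-0.0, 0.988, 0.157, -0.0]
contact_force: [-0.1, -1.0, 0.5]
opening: 0.0179
```

```bash
python3 - <<'E'
from m import *
print(readout.state()["opening"],readout.state()["contact_force"])
crop(eyes.camera("scene"),"g2",140,180,140,110,5)
E
```

```text
0.017899407896477662 [-0.11149678 -1.02527724  0.4570384 ]
```

View pics/g2.png

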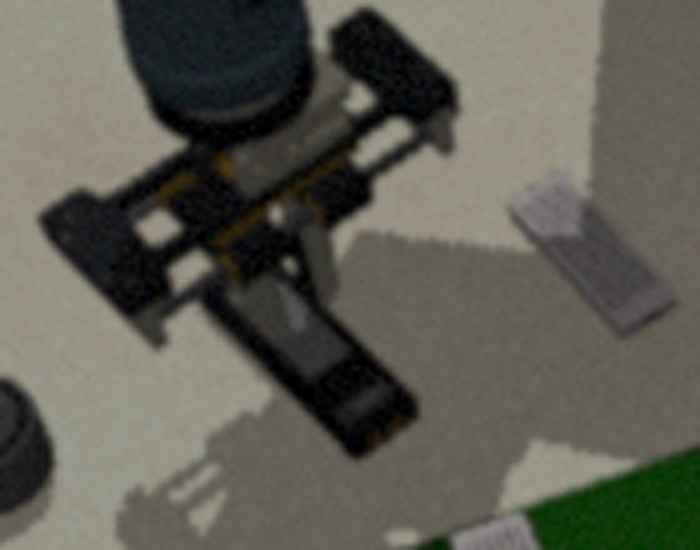

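```bash
python3 - <<'E'
from m import *
s=eyes.camera("scene");t=eyes.camera("top")
a=np.radians(108); u=np.array([np.cos(a),np.sin(a),0]); p=np.array([.4267,-.1539,.0041])
for w in (.009,.021):
  for g in(1,-1):
    print(w,g,((proj(s,p+g*w*u)[0]-[140,180]+.5)*5-.5).round(0),proj(t,p+g*w*u)[0].round(1))
crop(t,"g3",380,250,90,90,6)
crop(s,"g4",165,200,70,70,8)
E
```

```text
0.009 1 [321. 350.] [414.9 294.6]
0.009 -1 [292. 370.] [421.1 292.4]
0.021 1 [340. 337.] [410.8 296.1]
0.021 -1 [273. 384.] [425.3 290.9]
```

View pics/g3.png

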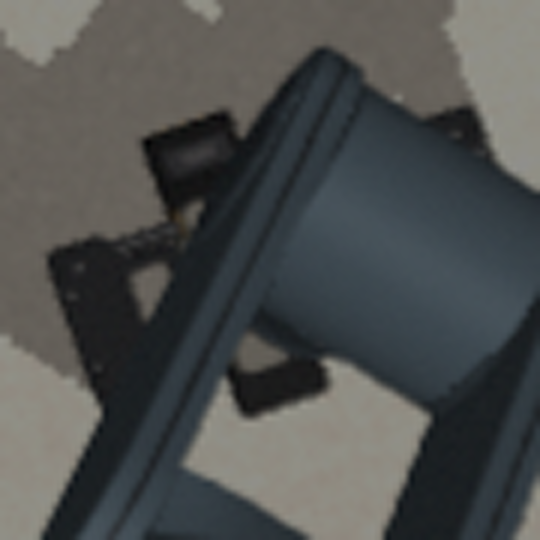

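View pics/g4.png

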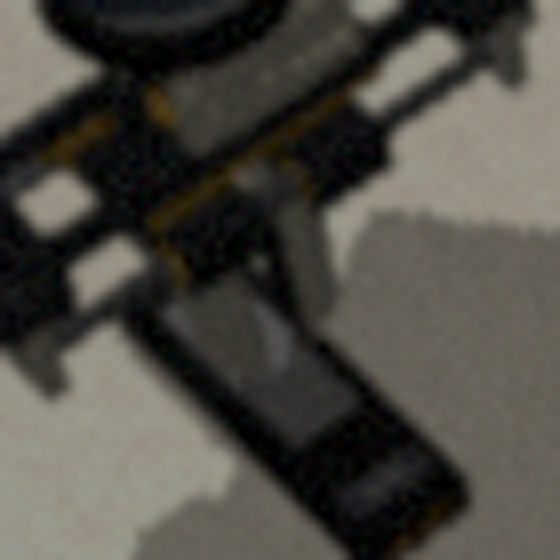

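```bash
python3 - <<'E'
from m import *
t=np.load("top0.npy",allow_pickle=True).item(); s=np.load("scene0.npy",allow_pickle=True).item()
a=np.radians(114.5); u=np.array([np.cos(a),np.sin(a),0])
for c,n in((t,"top"),(s,"scene")):
  for z in (.18,.21,.23):
    p=np.array([.228,-.5,z]); print(n,z,[proj(c,p+w*u)[0].round(0) for w in(-.0465,0,.0465)])
crop(t,"g5",540,330,100,80,7); crop(s,"g6",0,90,90,100,6)
E
```

```text
top 0.18 [array([594., 364.]), array([576., 372.]), array([559., 381.])]
top 0.21 [array([599., 365.]), array([582., 374.]), array([564., 382.])]
top 0.23 [array([603., 366.]), array([585., 375.]), array([567., 384.])]
scene 0.18 [array([ -2., 208.]), array([ 17., 196.]), array([ 34., 184.])]
scene 0.21 [array([ -8., 199.]), array([ 11., 187.]), array([ 29., 175.])]
scene 0.23 [array([-12., 193.]), array([  7., 181.]), array([ 25., 169.])]
```

View pics/g5.png

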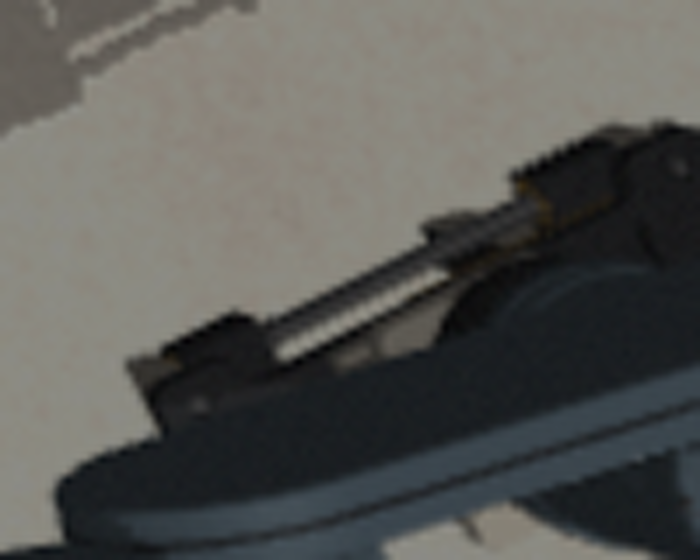

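View pics/g6.png

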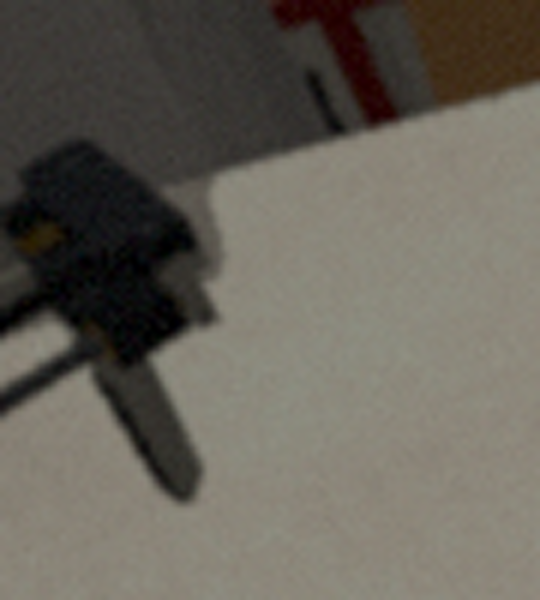

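Call:
play_rows:
  moves:
    - [0.02,0,0,0.01,0]
    - [0.01,0,0,0.02,0]
    - [0,0,0,0.02,0]
    - [0,0,0.02,0.01,0]
    - [0,0,0.03,0,0]
    - [0,0,0.02,0,0]
    - [0,0,0.006,0,0]
    - [0,0,0,-0.01,0]
    - [0,0,0,-0.02,0]
    - [0,0,0,-0.02,0]
    - [0,0,0,-0.008,0]
    - [0,0,0,0,0]
    - [0,0,0,0,0]

```text
time: 4.98
position: [0.4266, -0.0781, 0.0061]
tcp_rot: [-0.0, 0.988, 0.156, -0.0]
contact_force: [-0.1, -0.3, 0.5]
opening: 0.0002
```

```bash
python3 - <<'E'
from m import *
s=eyes.camera("scene");t=eyes.camera("top")
print(readout.state()["opening"],readout.state()["position"], readout.state()["contact_force"])
crop(t,"g7",350,240,120,100,6)
crop(s,"g8",150,160,140,110,5.5)
p=readout.state()["position"]
for z in(0,.03): print(proj(s,p+[0,0,z]),(proj(s,p+[0,0,z])-[150,160]+.5)*5.5)
E
```

```text
0.0002809796241098558 [ 0.42746507 -0.07849695  0.00691686] [-0.45111409  0.05323786  0.05951806]
[[229.14303531 241.02031924]] [[438.03669418 448.3617558 ]]
[[227.77079351 234.0759217 ]] [[430.48936429 410.16756937]]
```

View pics/g8.png

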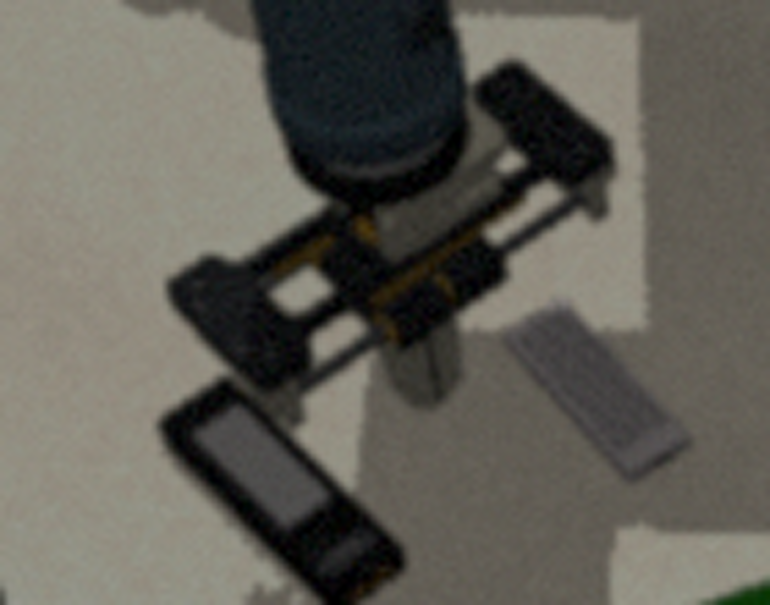

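View pics/g7.png

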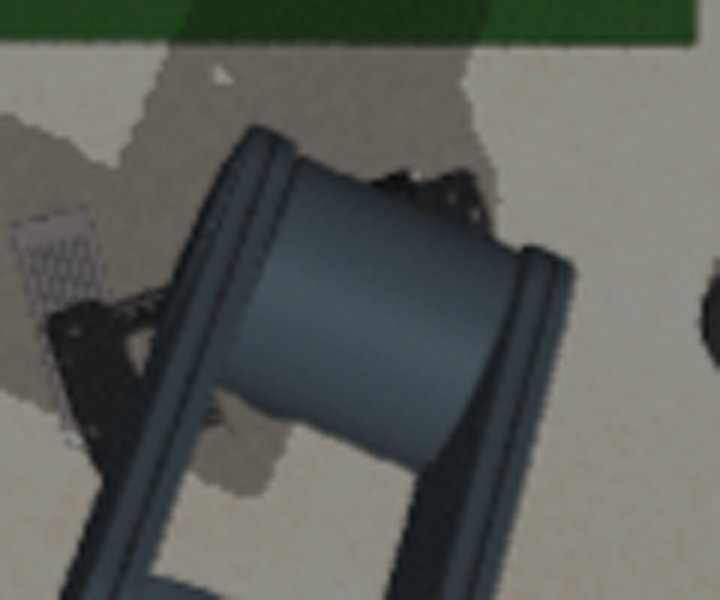

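Call:
play_rows:
  moves:
    - [0,0,0,-0.006,0]
    - [0,0,0,-0.01,0]
    - [0,0,0,-0.006,0]
    - [0,0,0,-0.002,0]
    - [0,0,0,0,0]
    - [0,0,0,0,0]

```text
time: 5.58
position: [0.4268, -0.078, -0.0177]
tcp_rot: [-0.0, 0.988, 0.157, 0.0]
contact_force: [-0.2, -0.0, -0.3]
opening: 0.0007
```

Call:
play_rows:
  moves:
    - [0,0,0,-0.002,0]
    - [0,0,0,-0.002,0]
    - [0,0,0,-0.002,0]
    - [0,0,0,0,0]

```text
time: 5.92
position: [0.4265, -0.0778, -0.0241]
tcp_rot: [-0.0, 0.988, 0.157, -0.0]
contact_force: [0.1, 0.2, 0.5]
opening: 0.0006
```

Call:
play_rows:
  moves:
    - [0,0,0,-0.001,0]
    - [0,0,0,-0.001,0]
    - [0,0,0,0,0]

```text
time: 6.17
position: [0.4266, -0.0779, -0.026]
tcp_rot: [-0.0, 0.988, 0.157, -0.0]
contact_force: [-0.2, -0.6, 0.0]
opening: 0.0005
```

Call:
play_rows:
  moves:
    - [0,0,0,-0.001,0]
    - [0,0,0,-0.001,0]
    - [0,0,0,0,0]

```text
time: 6.42
position: [0.4266, -0.0779, -0.028]
tcp_rot: [-0.0, 0.988, 0.157, -0.0]
contact_force: [-0.4, -0.1, -1.0]
opening: 0.0008
```

Call:
play_rows:
  moves:
    - [0,0,0,-0.001,0]
    - [0,0,0,-0.001,0]
    - [0,0,0,0,0]

```text
time: 6.67
position: [0.4266, -0.0779, -0.03]
tcp_rot: [-0.0, 0.988, 0.157, -0.0]
contact_force: [0.3, -0.5, -0.5]
opening: 0.0004
```

Still no contact; check with a picture how far down the tips are.

```bash
python3 - <<'E'
from m import *
s=eyes.camera("scene")
crop(s,"g9",190,190,80,70,9)
p=np.array([.4266,-.0779,-.03])
for z in(0,.03,.035): print((proj(s,p+[0,0,z])-[190,190]+.5)*9)
E
```

```text
[[372.31621686 534.74884194]]
[[360.49907677 474.81757839]]
[[358.489968   464.62827484]]
```

View pics/g9.png

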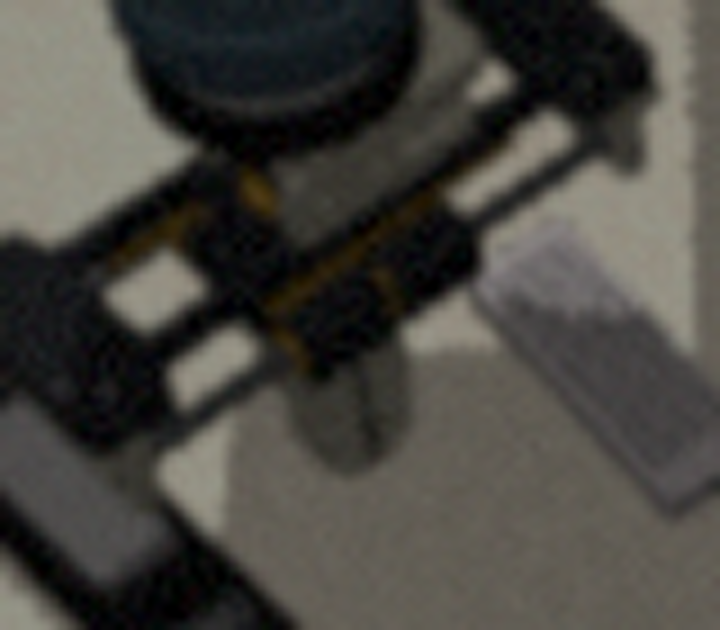

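Call:
play_rows:
  moves:
    - [0,0,0,-0.001,0]
    - [0,0,0,0,0]

```text
time: 6.88
position: [0.4266, -0.0779, -0.031]
tcp_rot: [-0.0, 0.988, 0.157, -0.0]
contact_force: [-0.0, 0.1, -0.1]
opening: 0.0005
```

Call:
play_rows:
  moves:
    - [0,0,0,-0.0007,0]
    - [0,0,0,0,0]

```text
time: 7.05
position: [0.4266, -0.0779, -0.0316]
tcp_rot: [-0.0, 0.988, 0.157, -0.0]
contact_force: [-0.6, 0.2, -0.1]
opening: 0.0006
```

Call:
play_rows:
  moves:
    - [0,0,0,-0.0007,0]
    - [0,0,0,0,0]

```text
time: 7.22
position: [0.4267, -0.0779, -0.0323]
tcp_rot: [-0.0, 0.988, 0.157, -0.0]
contact_force: [1.1, -0.4, 0.6]
opening: 0.0003
```

Call:
play_rows:
  moves:
    - [0,0,0,-0.0007,0]
    - [0,0,0,0,0]

```text
time: 7.38
position: [0.4266, -0.0779, -0.033]
tcp_rot: [-0.0, 0.988, 0.157, -0.0]
contact_force: [-0.4, 1.0, 0.8]
opening: 0.0005
```

Call:
play_rows:
  moves:
    - [0,0,0,-0.0007,0]
    - [0,0,0,0,0]

```text
time: 7.55
position: [0.4267, -0.0779, -0.0337]
tcp_rot: [-0.0, 0.988, 0.157, -0.0]
contact_force: [0.1, 0.6, -0.6]
opening: 0.0007
```

Call:
play_rows:
  moves:
    - [0,0,0,-0.0008,0]
    - [0,0,0,0,0]

```text
time: 7.72
position: [0.4266, -0.0779, -0.0346]
tcp_rot: [-0.0, 0.988, 0.157, -0.0]
contact_force: [0.4, -0.5, 0.5]
opening: 0.0004
```

Call:
play_rows:
  moves:
    - [0,0,0,-0.0008,0]
    - [0,0,0,0,0]

```text
time: 7.88
position: [0.4266, -0.0779, -0.0353]
tcp_rot: [-0.0, 0.988, 0.157, -0.0]
contact_force: [-0.1, 0.3, 0.5]
opening: 0.0003
```

Call:
play_rows:
  moves:
    - [0,0,0,-0.0008,0]
    - [0,0,0,0,0]

```text
time: 8.05
position: [0.4266, -0.0779, -0.0361]
tcp_rot: [-0.0, 0.988, 0.157, -0.0]
contact_force: [1.0, -0.5, 0.7]
opening: 0.0005
```

```bash
python3 - <<'E'
from m import *
s=eyes.camera("scene")
crop(s,"g10",190,190,80,70,9)
p=np.array([.4266,-.0779,0])
for z in(-.036,0,.005,.01): print(z,(proj(s,p+[0,0,z])-[190,190]+.5)*9)
E
```

```text
-0.036 [[374.63190907 546.49299992]]
0 [[360.49907677 474.81757839]]
0.005 [[358.489968   464.62827484]]
0.01 [[356.46928855 454.38029002]]
```

View pics/g10.png

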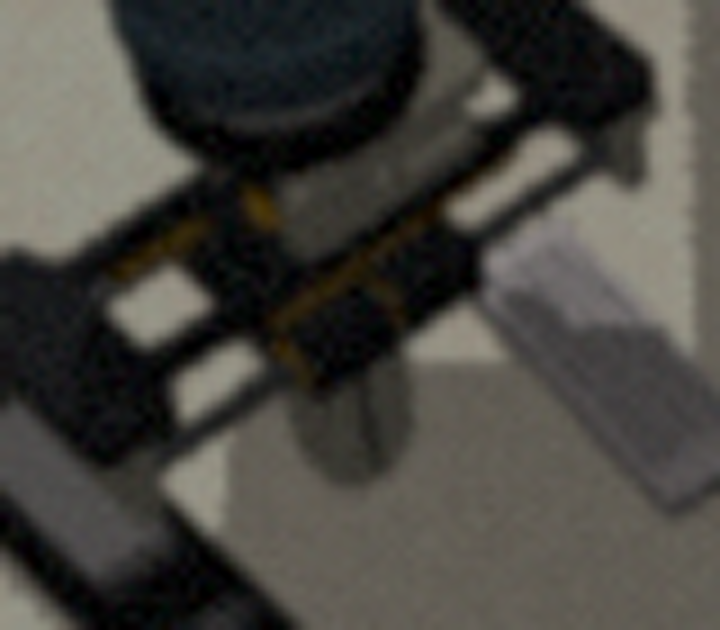

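Call:
play_rows:
  moves:
    - [0,0,0,-0.001,0]
    - [0,0,0,-0.0005,0]
    - [0,0,0,0,0]

```text
time: 8.35
position: [0.4266, -0.0779, -0.0377]
tcp_rot: [-0.0, 0.988, 0.157, -0.0]
contact_force: [-0.2, 0.1, -1.7]
opening: 0.0003
```

Call:
play_rows:
  moves:
    - [0,0,0,-0.0008,0]
    - [0,0,0,0,0]

```text
time: 8.52
position: [0.4267, -0.0779, -0.0384]
tcp_rot: [-0.0, 0.988, 0.157, -0.0]
contact_force: [0.8, -0.1, 0.6]
opening: 0.0006
```

Call:
play_rows:
  moves:
    - [0,0,0,-0.0008,0]
    - [0,0,0,0,0]

```text
time: 8.68
position: [0.4267, -0.078, -0.0387]
tcp_rot: [0.0, 0.988, 0.157, 0.0]
contact_force: [-1.9, 1.0, 6.7]
opening: 0.0006
```

Call:
play_rows:
  moves:
    - [0,0,0,-0.0008,0]
    - [0,0,0,0,0]

```text
time: 8.85
position: [0.4268, -0.078, -0.0388]
tcp_rot: [0.0, 0.988, 0.157, 0.0]
contact_force: [-4.9, 1.0, 17.6]
opening: 0.0009
```

```bash
python3 - <<'E'
from m import *
s=eyes.camera("scene"); crop(s,"g11",175,140,110,110,7)
a=np.radians(108); u=np.array([np.cos(a),np.sin(a),0]); v=np.array([np.cos(a-np.pi/2),np.sin(a-np.pi/2),0])
p=np.array([.4267,-.078,0])
for z in(.04,.05,.06,.07,.08,.09):
  for f in (.0375,0,-.0375):
    print(z,f,[((proj(s,p+[0,0,z]+g*.094*u+f*v)[0]-[175,140]+.5)*7).round() for g in(-1,1)])
E
```

```text
0.04 0.0375 [array([224., 869.]), array([641., 574.])]
0.04 0 [array([159., 803.]), array([575., 515.])]
0.04 -0.0375 [array([ 95., 738.]), array([510., 456.])]
0.05 0.0375 [array([219., 853.]), array([640., 557.])]
0.05 0 [array([154., 787.]), array([573., 498.])]
0.05 -0.0375 [array([ 90., 722.]), array([508., 439.])]
0.06 0.0375 [array([215., 837.]), array([638., 540.])]
0.06 0 [array([149., 770.]), array([571., 480.])]
0.06 -0.0375 [array([ 85., 705.]), array([505., 422.])]
0.07 0.0375 [array([211., 821.]), array([636., 523.])]
0.07 0 [array([144., 754.]), array([569., 463.])]
0.07 -0.0375 [array([ 80., 688.]), array([503., 404.])]
0.08 0.0375 [array([206., 804.]), array([634., 506.])]
0.08 0 [array([140., 737.]), array([567., 445.])]
0.08 -0.0375 [array([ 75., 671.]), array([501., 387.])]
0.09 0.0375 [array([202., 787.]), array([633., 488.])]
0.09 0 [array([135., 720.]), array([565., 428.])]
0.09 -0.0375 [array([ 69., 654.]), array([498., 369.])]
```

View pics/g11.png

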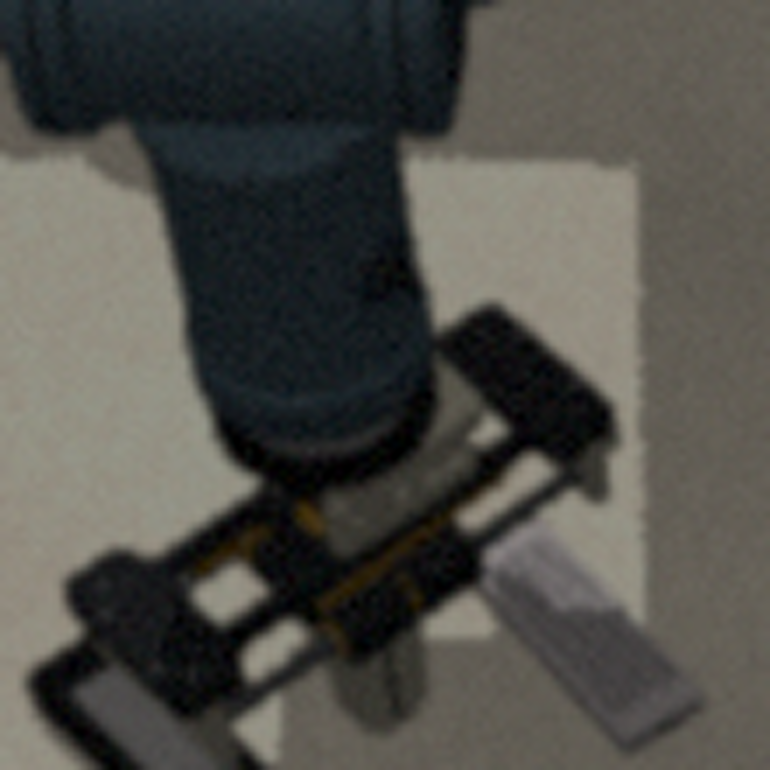

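Call:
play_rows:
  moves:
    - [0,0,0,0.0051,0]
    - [0,0,0,0.01,0]
    - [0.02,0,0,0.02,0]
    - [0.05,0,0,0.02,0]
    - [0.093,0,-0.01,0.015,0]
    - [0.093,0,-0.025,0.005,0]
    - [0.093,0,-0.025,0,0]
    - [0.093,0,-0.0115,0,0]
    - [0.093,0,-0.004,0,0]
    - [0.093,0,0,-0.01,0]
    - [0.093,0,0,-0.02,0]
    - [0.093,0,0,-0.02,0]
    - [0.093,0,0,-0.01,0]
    - [0.093,0,0,-0.006,0]
    - [0.093,0,0,-0.0035,0]
    - [0.093,0,0,0,0]

```text
time: 10.23
position: [0.4262, -0.1527, -0.035]
tcp_rot: [-0.001, 0.988, 0.157, -0.001]
contact_force: [-0.4, 0.0, 0.0]
opening: 0.089
```

Call:
play_rows:
  moves:
    - [0.07,0,0,0,0]
    - [0.06,0,0,0,0]
    - [0.05,0,0,0,0]
    - [0.046,0,0,0,0]
    - [0.044,0,0,0,0]
    - [0.042,0,0,0,0]
    - [0.04,0,0,0,0]
    - [0.036,0,0,0,0]
    - [0.03,0,0,0,0]
    - [0.03,0,0,0,0]

```text
time: 11.07
position: [0.4268, -0.1535, -0.0343]
tcp_rot: [0.0, 0.988, 0.157, 0.0]
contact_force: [0.1, -1.4, 1.6]
opening: 0.0417
```

Call:
play_rows:
  moves:
    - [0.03,0,0,0.004,0]
    - [0.03,0,0,0.01,0]
    - [0.03,0,0,0.02,0]
    - [0.03,0,0,0.025,0]
    - [0.03,0.004,0.005,0.025,-1]
    - [0.03,0.01,0.012,0.02,-1]
    - [0.03,0.015,0.019,0.012,-1.5]
    - [0.03,0.02,0.025,0,-2]
    - [0.03,0.022,0.027,0,-2]
    - [0.03,0.022,0.027,0,-2]
    - [0.03,0.022,0.027,0,-2]
    - [0.03,0.022,0.027,0,-2]
    - [0.03,0.022,0.027,0,-2]
    - [0.03,0.02,0.025,0,-1.5]
    - [0.03,0.015,0.02,0,-1.5]
    - [0.03,0.01,0.013,0,-1]
    - [0.03,0.006,0.008,0,-0.5]
    - [0.03,0.003,0.003,0,0]
    - [0.03,0,0,0,0]
    - [0.03,0,0,0,0]

```text
time: 12.73
position: [0.639, 0.1108, 0.0814]
tcp_rot: [0.0, 1.0, -0.017, -0.001]
contact_force: [-0.3, 0.1, -1.9]
opening: 0.0418
```

Call:
play_rows:
  moves:
    - [0.03,0.0005,0.0005,-0.01,0]
    - [0.03,0,0,-0.015,0]
    - [0.03,0,0,-0.015,0]
    - [0.03,0,0,-0.01,0]
    - [0.03,0,0,-0.005,0]
    - [0.03,0,0,0,0]
    - [0.03,0,0,0,0]
    - [0.03,0,0,0,0]

```text
time: 13.4
position: [0.6409, 0.1119, 0.0275]
tcp_rot: [-0.0, 1.0, -0.017, 0.001]
contact_force: [0.3, -0.4, -1.3]
opening: 0.0415
```

```bash
python3 - <<'E'
from m import *
s=eyes.camera("scene");t=eyes.camera("top")
print(readout.state()["position"])
crop(t,"h1",270,170,100,90,7)
crop(s,"h2",290,200,90,120,6)
E
```

```text
[0.64095758 0.11203001 0.02766471]
```

View pics/h1.png

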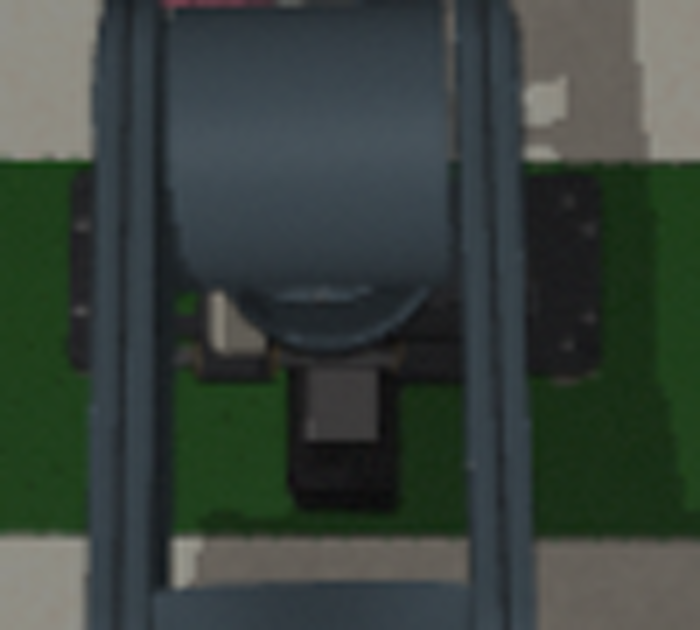

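View pics/h2.png

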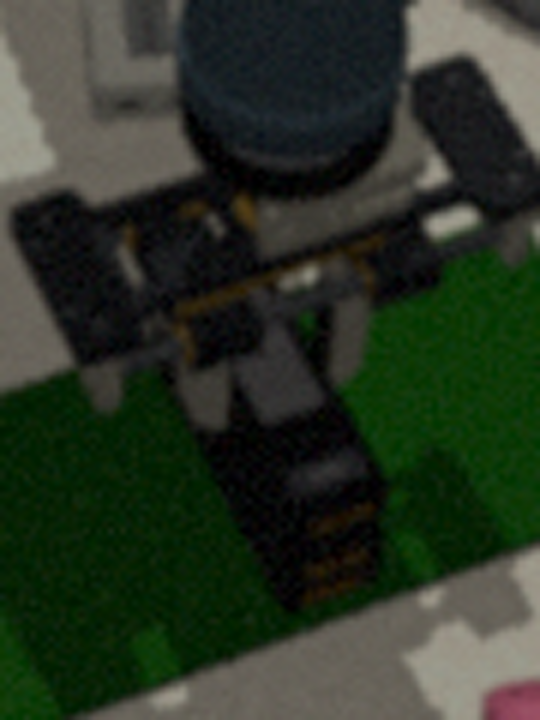

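```bash
cat >> h.py <<'E'
def gcrop(c,name,x0,y0,w,h,s,g=0.5):
    im=np.ascontiguousarray(c["img"][y0:y0+h,x0:x0+w,::-1]).astype(float)/255
    im=(im**g*255).clip(0,255).astype(np.uint8)
    cv2.imwrite(f"pics/{name}.png",cv2.resize(im,None,fx=s,fy=s,interpolation=cv2.INTER_CUBIC))
E
python3 - <<'E'
from m import *
s=eyes.camera("scene");t=eyes.camera("top")
gcrop(t,"h3",305,215,32,35,16,.45)
gcrop(s,"h4",310,255,55,55,11,.45)
E
```

```text
(no output)
```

View pics/h3.png

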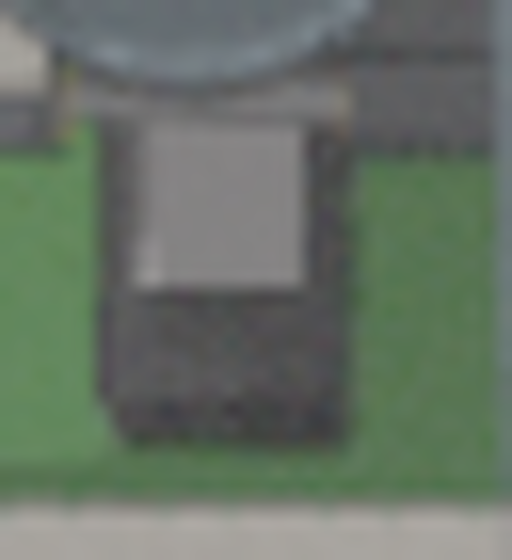

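View pics/h4.png

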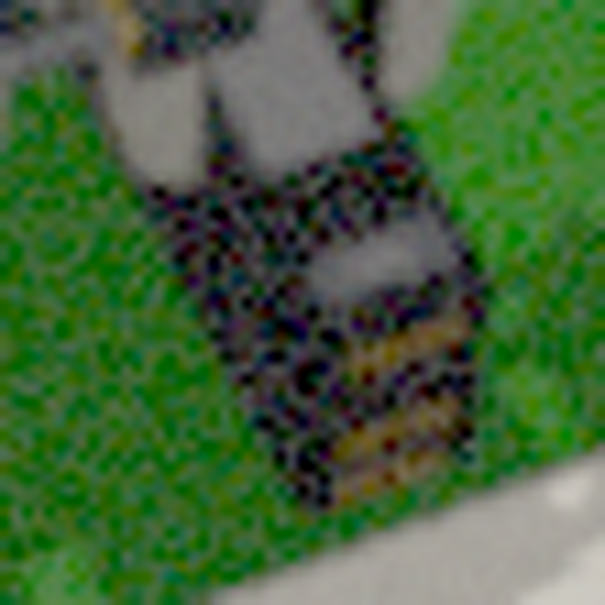

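```bash
python3 - <<'E'
from m import *
t0=np.load("top0.npy",allow_pickle=True).item(); s0=np.load("scene0.npy",allow_pickle=True).item()
t=eyes.camera("top")
gcrop(t0,"h5",305,185,32,70,8,.5); 
def row(c,v,u0,u1,z,th):
    out=[]
    for vv in v:
        x=c["img"][vv,u0:u1].astype(float); x=x.max(1)*(x.max(1)-x.min(1)<12)
        i=np.where(x>th)[0]; a,b=i[0],i[-1]
        # subpixel
        f=lambda i,j:(i+(th-x[i])/(x[j]-x[i]))
        l=f(a-1,a); r=f(b+1,b)
        P=ray(c,[[u0+l,vv],[u0+r,vv]],z)*1000; out.append([l+u0,r+u0,P[0,1],P[1,1],P[:,1].mean(),P[0,0]])
    return np.array(out)
print(row(t,[224,226,228,230],310,328,.081,60).round(1))
print(row(t0,[212,216,220,224,226,228,230],310,330,.048,55).round(1))
for c,z,u in((t,.081,318),(t0,.048,319)):
    col=c["img"][222:242,u].max(1); print(col); 
E
```

```text
[[315.  323.9 121.5  98.  109.7 616.2]
 [314.9 323.9 122.   98.1 110.  610.9]
 [316.  321.  119.1 105.9 112.5 605.5]
 [313.6 322.  125.7 103.4 114.5 600.3]]
[[314.1 324.3 124.   96.5 110.3 653.4]
 [314.1 324.2 124.3  97.  110.6 642.5]
 [314.1 324.2 124.6  97.2 110.9 631.5]
 [313.9 324.2 125.4  97.5 111.5 620.6]
 [314.  324.2 125.4  97.6 111.5 615.2]
 [313.9 324.2 125.6  97.8 111.7 609.7]
 [313.9 324.2 125.8  97.9 111.8 604.3]]
[42 60 60 62 62 62 61 60 62 60 56 17 19 19 23 24 25 23 17 14]
[84 85 85 84 84 85 84 85 85 84 84 80 51 24 25 23 25 24 26 19]
```

View pics/h5.png

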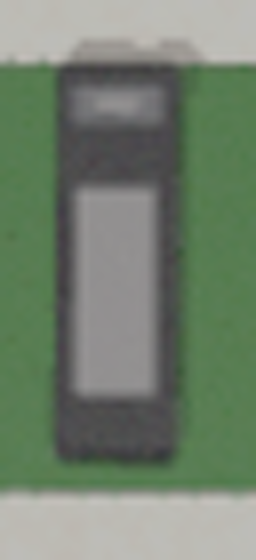

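```bash
python3 - <<'E'
from m import *
t0=np.load("top0.npy",allow_pickle=True).item(); t=eyes.camera("top")
def edge(c,v,u0,u1,th):
    x=c["img"][v,u0:u1].max(2).astype(float).mean(0); g=c["img"][v,u0:u1].astype(float).mean(0); x[(g[:,1]-g[:,0])>8]=15
    i=np.where(x>th)[0];a,b=i[0],i[-1];f=lambda i,j:(i+(th-x[i])/(x[j]-x[i]))
    return u0+f(a-1,a),u0+f(b+1,b),x.round()
for c,v,z,th in((t,slice(224,232),.081,40),(t0,slice(222,232),.048,53)):
    l,r,x=edge(c,v,309,329,th); vv=(v.start+v.stop-1)/2
    P=ray(c,[[l,vv],[r,vv]],z)*1000; print(l,r,P[:,1],P[:,1].mean(),P[0,0]); print(x)
print(ray(t,[[318.5,232.55]],.081)*1000, ray(t0,[[319,234.1]],.048)*1000)
E
```

```text
313.0654761904762 324.593984962406 [126.84675721  96.31829526] 111.58252623745904 607.0495630012355
[15. 15. 27. 26. 39. 60. 60. 61. 61. 61. 60. 61. 61. 61. 54. 20. 19. 20.
 15. 15.]
313.86545454545455 324.151724137931 [125.67447485  97.85633354] 111.76540419334518 613.8192422249438
[15. 15. 15. 22. 29. 57. 84. 84. 84. 84. 84. 84. 84. 84. 78. 49. 25. 24.
 15. 15.]
[[593.19774378 112.78035683  81.        ]] [[592.7612806 112.2917993  48.       ]]
```

Call:
play_rows:
  moves:
    - [0.03,0,0,-0.003,0]
    - [0.03,0,0,-0.004,0]
    - [0.03,0,0,-0.003,0]
    - [0.03,0,0,-0.001,0]
    - [0.03,0,0,0,0]
    - [0.03,0,0,0,0]

```text
time: 14.2
position: [0.6401, 0.1121, 0.0154]
tcp_rot: [-0.0, 1.0, -0.017, -0.0]
contact_force: [-0.3, -0.4, -2.2]
opening: 0.0421
```

Call:
play_rows:
  moves:
    - [0.03,0,0,-0.0008,0]
    - [0.03,0,0,0,0]

```text
time: 14.37
position: [0.6403, 0.1121, 0.0149]
tcp_rot: [-0.0, 1.0, -0.017, 0.0]
contact_force: [0.2, -0.2, -1.5]
opening: 0.0418
```

Call:
play_rows:
  moves:
    - [0.03,0,0,-0.0008,0]
    - [0.03,0,0,0,0]

```text
time: 14.53
position: [0.6402, 0.112, 0.014]
tcp_rot: [0.0, 1.0, -0.017, -0.0]
contact_force: [0.5, 0.4, -2.5]
opening: 0.0416
```

Call:
play_rows:
  moves:
    - [0.03,0,0,-0.0007,0]
    - [0.03,0,0,0,0]

```text
time: 14.7
position: [0.6403, 0.1121, 0.0138]
tcp_rot: [-0.0, 1.0, -0.017, 0.0]
contact_force: [-1.7, 0.2, 0.9]
opening: 0.0419
```

Call:
play_rows:
  moves:
    - [0.03,0,0,-0.0007,0]
    - [0.03,0,0,0,0]

```text
time: 14.87
position: [0.6403, 0.1121, 0.0138]
tcp_rot: [0.0, 1.0, -0.017, 0.0]
contact_force: [-2.6, -0.4, 5.3]
opening: 0.0419
```

Call:
play_rows:
  moves:
    - [0.043,0,0,0,0]
    - [0.046,0,0,0,0]
    - [0.052,0,0,0,0]
    - [0.06,0,0,0,0]
    - [0.06,0,0,0,0]
    - [0.06,0,0,0.004,0]
    - [0.06,0,0,0.01,0]
    - [0.06,0,0,0.02,0]
    - [0.06,0,0,0.025,0]
    - [0.06,0,0,0.02,0]
    - [0.06,0,0,0.01,0]

```text
time: 15.78
position: [0.6421, 0.1121, 0.1058]
tcp_rot: [-0.0, 1.0, -0.017, 0.003]
contact_force: [-0.2, -0.7, -0.7]
opening: 0.0601
```

Call:
play_rows:
  moves:
    - [0.06,-0.005,-0.003,0,0]
    - [0.06,-0.012,-0.006,0,1]
    - [0.07,-0.02,-0.0105,0,1.5]
    - [0.08,-0.025,-0.0135,0,2]
    - [0.08,-0.025,-0.0135,0,2]
    - [0.08,-0.025,-0.0135,0,2]
    - [0.08,-0.025,-0.0135,0,2]
    - [0.08,-0.025,-0.0135,-0.01,2]
    - [0.08,-0.02,-0.011,-0.01,1]
    - [0.08,-0.014,-0.0075,-0.015,1]
    - [0.08,-0.008,-0.004,-0.015,0]
    - [0.08,-0.0045,-0.0022,-0.01,0]
    - [0.08,-0.002,-0.001,-0.01,0]
    - [0.08,0,0,-0.005,0]
    - [0.08,0,0,0,0]
    - [0.08,0,0,0,0]

```text
time: 17.12
position: [0.4293, -0.0005, 0.0263]
tcp_rot: [-0.0, 0.994, 0.109, -0.001]
contact_force: [-0.8, -0.5, 0.3]
opening: 0.0801
```

Call:
play_rows:
  moves:
    - [0.08,0,0,-0.01,0]
    - [0.08,0,0,-0.015,0]
    - [0.08,0,0,-0.015,0]
    - [0.08,0,0,-0.01,0]
    - [0.08,0,0,-0.006,0]
    - [0.08,0,0,-0.004,0]
    - [0.08,0,0,-0.001,0]
    - [0.08,0,0,0,0]

```text
time: 17.78
position: [0.43, -0.0006, -0.0341]
tcp_rot: [0.0, 0.994, 0.109, 0.0]
contact_force: [0.3, -1.0, 0.2]
opening: 0.0796
```

Call:
play_rows:
  moves:
    - [0.06,0,0,0,0]
    - [0.05,0,0,0,0]
    - [0.045,0,0,0,0]
    - [0.04,0,0,0,0]
    - [0.038,0,0,0,0]
    - [0.036,0,0,0,0]
    - [0.034,0,0,0,0]
    - [0.03,0,0,0,0]
    - [0.025,0,0,0,0]
    - [0.025,0,0,0,0]

```text
time: 18.62
position: [0.4297, -0.0007, -0.0343]
tcp_rot: [0.0, 0.994, 0.109, 0.0]
contact_force: [-0.8, -0.9, 2.3]
opening: 0.0356
```

Call:
play_rows:
  moves:
    - [0.025,0,0,0.004,0]
    - [0.025,0,0,0.01,0]
    - [0.025,0,0,0.02,0]
    - [0.025,0,0,0.025,0]
    - [0.025,0.004,-0.002,0.025,-1]
    - [0.025,0.01,-0.006,0.02,-1]
    - [0.025,0.018,-0.01,0.012,-1.5]
    - [0.025,0.025,-0.0135,0,-2]
    - [0.025,0.025,-0.0135,0,-2]
    - [0.025,0.025,-0.0135,0,-2]
    - [0.025,0.025,-0.0135,0,-2]
    - [0.025,0.022,-0.0134,0,-1]
    - [0.025,0.018,-0.01,-0.01,-1]
    - [0.025,0.014,-0.008,-0.015,-1]
    - [0.025,0.009,-0.005,-0.015,0]
    - [0.025,0.005,-0.0025,-0.01,0]
    - [0.025,0.0018,-0.0015,-0.008,0]
    - [0.025,0,0,0,0]
    - [0.025,0,0,0,0]

```text
time: 20.2
position: [0.6306, -0.1125, 0.0233]
tcp_rot: [-0.0, 1.0, -0.017, -0.001]
contact_force: [0.1, -0.4, -1.6]
opening: 0.0353
```

```bash
python3 - <<'E'
from m import *
s=eyes.camera("scene");t=eyes.camera("top")
print(readout.state()["position"],readout.state()["tcp_rot"])
gcrop(t,"i1",370,180,70,70,8,.6)
gcrop(s,"i2",200,230,90,110,5.5,.6)
E
```

```text
[ 0.63150363 -0.11270954  0.02461248] [ 1.07594771e-04  9.99852600e-01 -1.71633698e-02  4.30447854e-04]
```

View pics/i1.png

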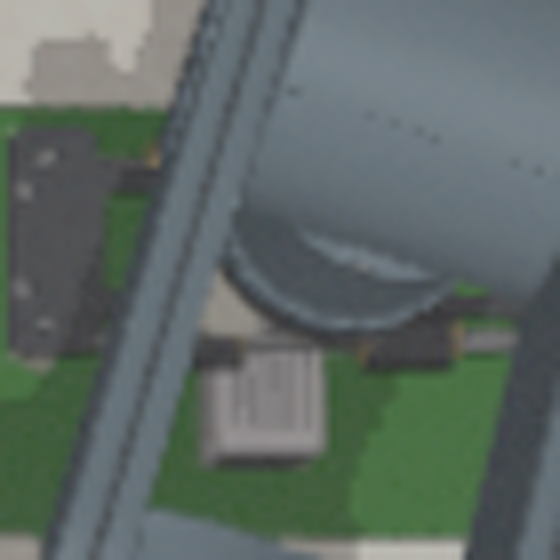

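View pics/i2.png

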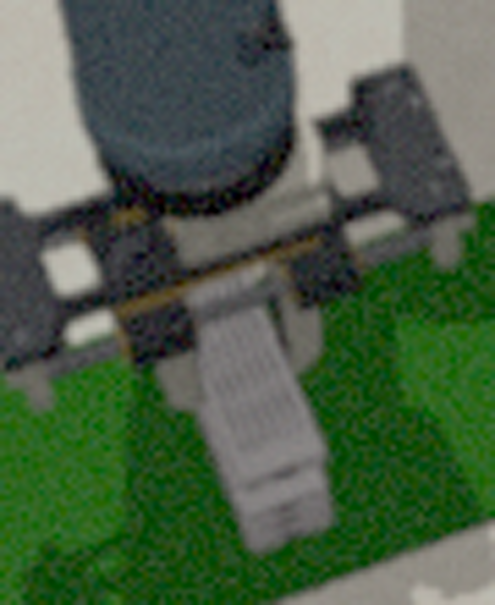

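```bash
python3 - <<'E'
from m import *
t0=np.load("top0.npy",allow_pickle=True).item(); t=eyes.camera("top")
def cr(x,th):
    i=np.where(x>th)[0];a,b=i[0],i[-1];f=lambda i,j:(i+(th-x[i])/(x[j]-x[i]));return f(a-1,a),f(b+1,b)
for c,z,v in((t,.070,slice(227,234)),(t0,.044,slice(222,232))):
    x=c["img"][v,388:418,0].astype(float).mean(0); print(x.round())
    th=(x.max()+x.min())/2+10
    l,r=cr(x,th);vv=(v.start+v.stop-1)/2
    P=ray(c,[[388+l,vv],[388+r,vv]],z)*1000; print(P[:,1],P[:,1].mean(),P[0,0])
    y=c["img"][228:246,399:408,0].astype(float).mean(1); print(y.round())
    k=cr(np.r_[0,y],th)[1]-1+228; print(k,ray(c,[[403.5,k]],z)*1000)
E
```

```text
[49. 55. 55. 48. 34. 26. 33. 50. 64. 87. 96. 84. 95. 79. 87. 86. 89. 84.
 81. 89. 84. 95. 63. 25. 26. 25. 26. 26. 26. 26.]
[ -93.78280917 -130.72599514] -112.25440215741449 595.6348216307491
[ 85.  85.  84.  83.  85.  94. 104.  98.  50.  28.  25.  26.  26.  26.
  26.  27.  26.  28.]
236.419168591224 [[ 577.9704904  -112.27170677   70.        ]]
[ 31.  31.  31.  30.  31.  31.  37.  57.  98. 129. 111. 127. 103. 128.
 103. 115. 110. 118. 112. 111. 129.  86.  31.  31.  31.  31.  31.  31.
  31.  31.]
[ -95.66582494 -131.47358196] -113.56970345082954 608.2111480905952
[115. 115. 114. 114. 114. 117. 131. 140. 129.  50.  30.  31.  31.  32.
  32.  33.  33.  33.]
237.50295774647887 [[ 577.76407023 -115.28468367   44.        ]]
```

Call:
play_rows:
  moves:
    - [0.025,0,-0.0003,-0.003,0]
    - [0.025,0,0,-0.004,0]
    - [0.025,0,0,-0.003,0]
    - [0.025,0,0,-0.0015,0]
    - [0.025,0,0,0,0]
    - [0.025,0,0,0,0]

```text
time: 20.85
position: [0.6314, -0.1133, 0.0119]
tcp_rot: [-0.0, 1.0, -0.017, -0.0]
contact_force: [-0.1, 0.6, -0.5]
opening: 0.0355
```

Call:
play_rows:
  moves:
    - [0.025,0,0,-0.0008,0]
    - [0.025,0,0,0,0]

```text
time: 21.02
position: [0.6315, -0.1134, 0.0113]
tcp_rot: [0.0, 1.0, -0.017, 0.0]
contact_force: [0.2, -0.2, -1.2]
opening: 0.0353
```

Call:
play_rows:
  moves:
    - [0.025,0,0,-0.0007,0]
    - [0.025,0,0,0,0]

```text
time: 21.18
position: [0.6315, -0.1133, 0.0106]
tcp_rot: [-0.0, 1.0, -0.017, -0.0]
contact_force: [-0.6, 0.5, -0.8]
opening: 0.0356
```

Call:
play_rows:
  moves:
    - [0.025,0,0,-0.0006,0]
    - [0.025,0,0,0,0]

```text
time: 21.35
position: [0.6314, -0.1133, 0.01]
tcp_rot: [-0.0, 1.0, -0.017, -0.0]
contact_force: [-0.4, -0.4, -1.3]
opening: 0.0356
```

Call:
play_rows:
  moves:
    - [0.025,0,0,-0.0005,0]
    - [0.025,0,0,0,0]

```text
time: 21.52
position: [0.6316, -0.1134, 0.0098]
tcp_rot: [0.0, 1.0, -0.017, 0.0]
contact_force: [0.1, 0.4, 1.0]
opening: 0.0352
```

Call:
play_rows:
  moves:
    - [0.025,0,0,-0.0005,0]
    - [0.025,0,0,0,0]

```text
time: 21.68
position: [0.6316, -0.1133, 0.0097]
tcp_rot: [0.0, 1.0, -0.017, 0.0]
contact_force: [-1.7, 0.4, 3.5]
opening: 0.0353
```

Call:
play_rows:
  moves:
    - [0.037,0,0,0,0]
    - [0.04,0,0,0,0]
    - [0.046,0,0,0,0]
    - [0.054,0,0,0,0]
    - [0.054,0,0,0,0]
    - [0.054,0,0,0.004,0]
    - [0.054,0,0,0.01,0]
    - [0.054,0,0,0.02,0]
    - [0.054,0,0,0.025,0]
    - [0.054,0,0,0.02,0]
    - [0.054,0,0,0.01,0]
    - [0.054,0,0,0,0]

```text
time: 22.68
position: [0.6336, -0.114, 0.1018]
tcp_rot: [0.001, 1.0, -0.017, 0.003]
contact_force: [0.1, -0.8, 0.6]
opening: 0.0539
```

Call:
play_rows:
  moves:
    - [0.06,-0.003,0.007,0,0]
    - [0.07,-0.008,0.018,0,1]
    - [0.08,-0.013,0.029,0,2]
    - [0.093,-0.015,0.034,0,2]
    - [0.093,-0.015,0.034,0,2]
    - [0.093,-0.015,0.034,0,2]
    - [0.093,-0.015,0.034,0,2]
    - [0.093,-0.015,0.034,0,2]
    - [0.093,-0.015,0.034,0,2]
    - [0.093,-0.015,0.034,0,2]
    - [0.093,-0.015,0.034,0,2]
    - [0.093,-0.015,0.034,0,2]
    - [0.093,-0.014,0.031,0,2]
    - [0.093,-0.012,0.025,0,2]
    - [0.093,-0.007,0.0165,0,1.6]
    - [0.093,-0.003,0.0075,0,0]
    - [0.093,-0.001,0.0025,0,0]
    - [0.093,0,0,0,0]
    - [0.093,0,0,0,0]

```text
time: 24.27
position: [0.4356, 0.3282, 0.0975]
tcp_rot: [0.0, 0.977, 0.213, -0.0]
contact_force: [0.2, 0.8, 0.7]
opening: 0.0929
```

```bash
python3 - <<'E'
from m import *
s=eyes.camera("scene");t=eyes.camera("top")
print(readout.state()["position"],readout.state()["tcp_rot"])
np.save("top1.npy",t,allow_pickle=True);np.save("scene1.npy",s,allow_pickle=True)
gcrop(t,"j1",220,180,260,140,3,.6)
gcrop(s,"j2",160,150,260,200,3,.6)
E
```

```text
[0.43600249 0.32804156 0.0977993 ] [ 1.89710595e-04  9.77225238e-01  2.12204532e-01 -1.87114915e-04]
```

View pics/j1.png

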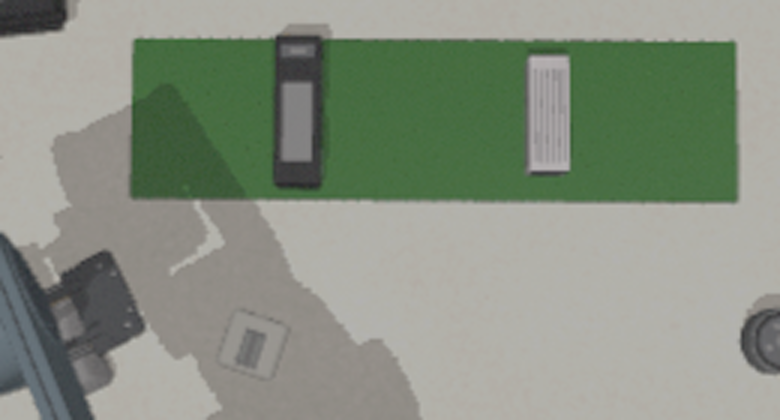

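View pics/j2.png

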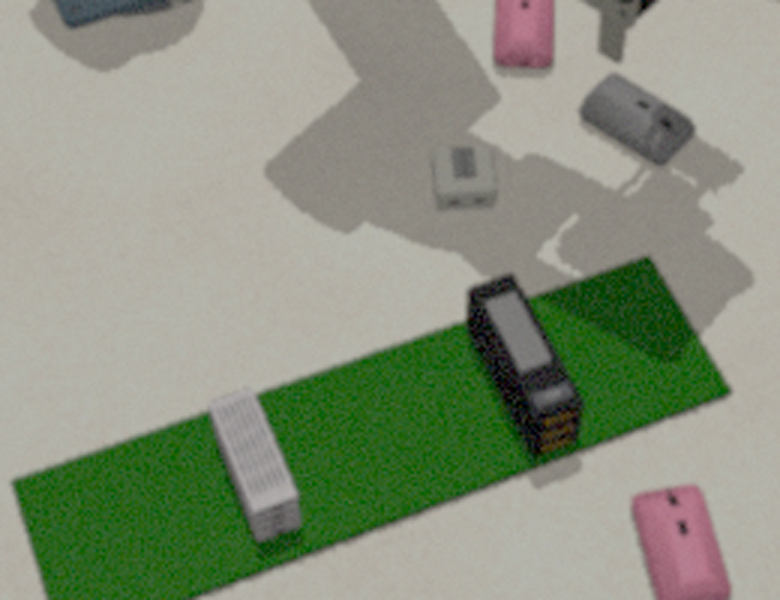

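Call:
play_rows:
  moves:
    - [0.093,0,0.001,-0.01,0]
    - [0.093,0,0.001,-0.02,0]
    - [0.093,0,0,-0.025,0]
    - [0.093,0,0,-0.025,0]
    - [0.093,0,0,-0.02,0]
    - [0.093,0,0,-0.015,0]
    - [0.093,0,0,-0.01,0]
    - [0.093,0,0,-0.005,0]
    - [0.093,0,0,-0.002,0]
    - [0.093,0,0,0,0]
    - [0.093,0,0,0,0]

```text
time: 25.28
position: [0.4363, 0.3314, -0.0332]
tcp_rot: [-0.0, 0.977, 0.213, 0.001]
contact_force: [-0.2, 0.6, -0.9]
opening: 0.0933
```

```bash
python3 - <<'E'
from m import *
s=eyes.camera("scene")
gcrop(s,"k1",320,130,100,90,7,.6)
E
```

```text
(no output)
```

View pics/k1.png

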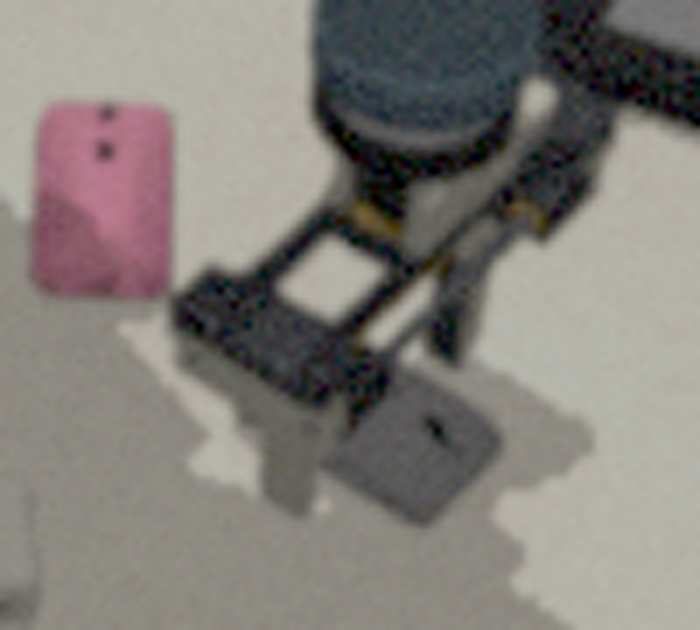

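Call:
play_rows:
  moves:
    - [0.08,0,0,0,0]
    - [0.07,0,0,0,0]
    - [0.065,0,0,0,0]
    - [0.062,0,0,0,0]
    - [0.06,0,0,0,0]
    - [0.058,0,0,0,0]
    - [0.056,0,0,0,0]
    - [0.052,0,0,0,0]
    - [0.046,0,0,0,0]
    - [0.046,0,0,0,0]

```text
time: 26.17
position: [0.4355, 0.3312, -0.0339]
tcp_rot: [-0.0, 0.977, 0.213, 0.0]
contact_force: [-1.6, -0.1, 0.5]
opening: 0.0579
```

Call:
play_rows:
  moves:
    - [0.046,0,0,0.004,0]
    - [0.046,0,0,0.01,0]
    - [0.046,0,0,0.02,0]
    - [0.046,0,0,0.025,0]
    - [0.046,0,0,0.025,0]
    - [0.046,0.004,-0.007,0.02,-1]
    - [0.046,0.01,-0.017,0.01,-2]
    - [0.046,0.016,-0.027,0,-2]
    - [0.046,0.019,-0.031,0,-2.5]
    - [0.046,0.019,-0.031,0,-2.5]
    - [0.046,0.019,-0.031,0,-2.5]
    - [0.046,0.019,-0.031,0,-2.5]
    - [0.046,0.019,-0.031,0,-2.5]
    - [0.046,0.019,-0.031,0,-2.5]
    - [0.046,0.018,-0.031,0,-2.5]
    - [0.046,0.016,-0.0268,0,-2.5]
    - [0.046,0.012,-0.02,0,-1.6]
    - [0.046,0.0064,-0.011,0,0]
    - [0.046,0.003,-0.005,0,0]
    - [0.046,0,0,0,0]

```text
time: 27.83
position: [0.635, -0.0002, 0.0802]
tcp_rot: [-0.0, 1.0, -0.018, -0.0]
contact_force: [0.4, -0.4, -0.4]
opening: 0.0577
```

Call:
play_rows:
  moves:
    - [0.046,0,0,0,0]
    - [0.046,0,0,0,0]
    - [0.046,0,0,0,0]

```text
time: 28.08
position: [0.6342, 0.002, 0.0802]
tcp_rot: [-0.0, 1.0, -0.016, -0.0]
contact_force: [-0.3, -0.9, -0.6]
opening: 0.0576
```

Call:
play_rows:
  moves:
    - [0.046,0.001,-0.0015,-0.005,0]
    - [0.046,0.0007,-0.001,-0.015,0]
    - [0.046,0,0,-0.02,0]
    - [0.046,0,0,-0.02,0]
    - [0.046,0,0,-0.015,0]
    - [0.046,0,0,-0.01,0]
    - [0.046,0,0,-0.006,0]
    - [0.046,0,0,-0.003,0]
    - [0.046,0,0,0,0]
    - [0.046,0,0,0,0]
    - [0.046,0,0,0,0]

```text
time: 29.0
position: [0.6375, -0.0022, -0.0129]
tcp_rot: [0.0, 1.0, -0.017, 0.001]
contact_force: [0.9, -0.1, -0.2]
opening: 0.0579
```

```bash
python3 - <<'E'
from m import *
s=eyes.camera("scene");t=eyes.camera("top")
print(readout.state()["position"],readout.state()["tcp_rot"])
gcrop(t,"l1",305,175,110,80,7,.6)
gcrop(s,"l2",220,210,140,110,5.5,.6)
E
```

```text
[ 0.63731807 -0.00226186 -0.01297682] [ 1.21357584e-04  9.99848933e-01 -1.73604478e-02  8.43189856e-04]
```

View pics/l1.png

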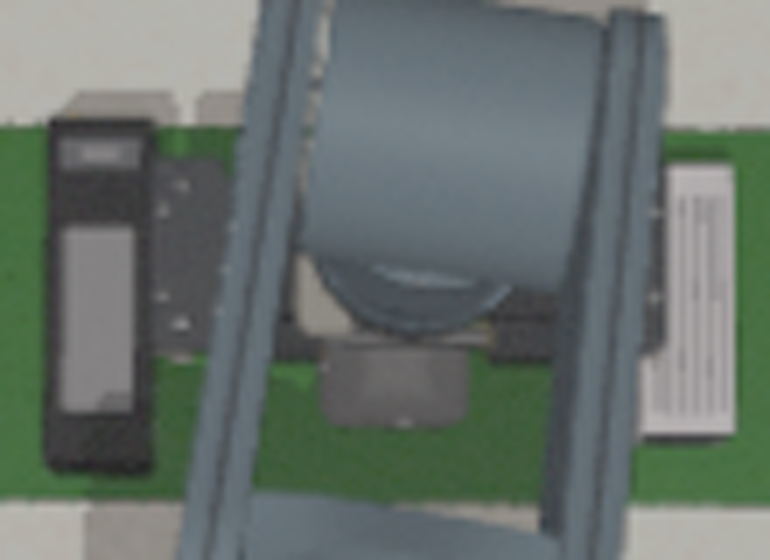

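View pics/l2.png

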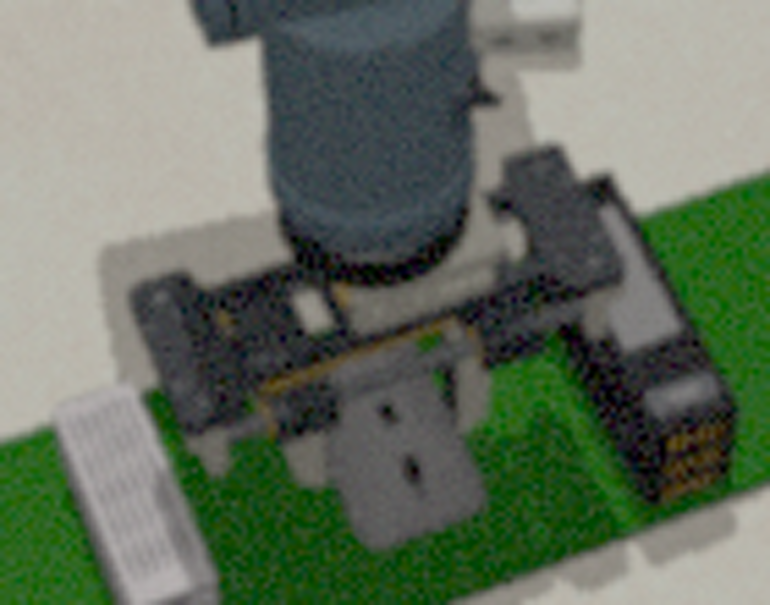

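```bash
python3 - <<'E'
from m import *
s=eyes.camera("scene");t=eyes.camera("top")
print(ray(t,[[305+322/7,232],[305+468/7,232],[305+395/7,175+425/7]],.03)*1000)
# nose in scene: nose end around crop (430,530), corners
q=lambda x,y:[220+x/5.5,210+y/5.5]
print(ray(s,[q(375,550),q(487,497),q(430,527)],.027)*1000)
E
```

```text
[[598.17523251  25.2265853   30.        ]
 [596.62090177 -31.5648116   30.        ]
 [587.21111885  -2.86339079  30.        ]]
[[ 6.82836296e+02 -2.55451127e+01  2.70000000e+01]
 [ 6.79586991e+02  2.77294219e+01  2.70000000e+01]
 [ 6.82570250e+02 -1.35293146e-01  2.70000000e+01]]
```

```bash
python3 - <<'E'
from m import *
s=eyes.camera("scene");t=eyes.camera("top")
gcrop(s,"l3",270,265,50,50,14,.6); gcrop(t,"l4",345,215,35,30,18,.6)
E
```

```text
(no output)
```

View pics/l3.png

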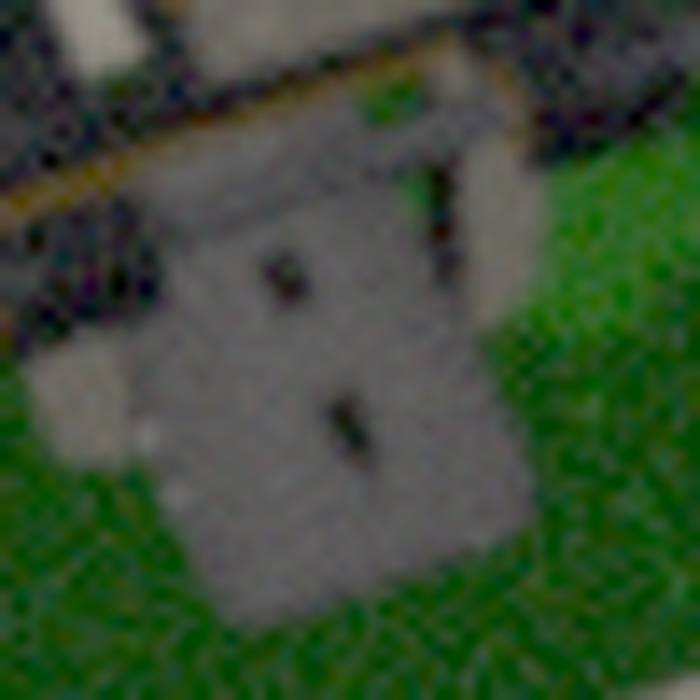

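View pics/l4.png

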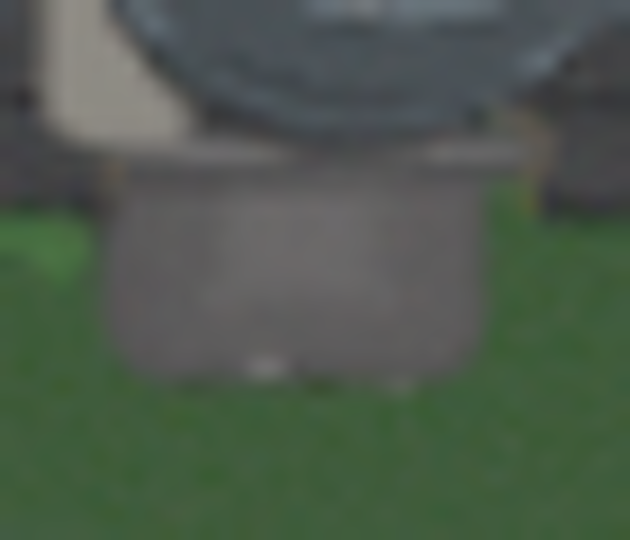

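```bash
python3 - <<'E'
from m import *
s=eyes.camera("scene");t=eyes.camera("top")
q=lambda x,y:[270+(x+.5)/14-.5,265+(y+.5)/14-.5]
def ang(c,a,b,z):
    P=ray(c,[a,b],z)[:,:2]*1000; d=P[1]-P[0]; print(P.round(1).tolist(),np.degrees(np.arctan2(d[1],d[0])).round(1))
ang(s,q(482,335),q(535,490),.03); ang(s,q(150,470),q(215,610),.03); ang(s,q(280,622),q(505,537),.03);ang(s,q(285,275),q(350,430),.05)
r=lambda x,y:[345+(x+.5)/18-.5,215+(y+.5)/18-.5]
ang(t,r(108,310),r(110,230),.03);ang(t,r(485,310),r(482,200),.03); ang(t,r(150,378),r(440,380),.03)
E
```

```text
[[647.5, 30.7], [678.3, 26.3]] -8.2
[[647.9, -30.3], [676.7, -31.0]] -1.4
[[683.2, -22.2], [684.3, 18.0]] 88.4
[[634.0, 0.9], [665.6, -1.3]] -4.1
[[598.9, 26.5], [611.1, 25.8]] -3.1
[[597.3, -30.5], [614.1, -30.6]] -0.3
[[588.4, 20.4], [586.9, -23.4]] -92.0
```

Call:
play_rows:
  moves:
    - [0.046,0,0.001,-0.004,0]
    - [0.046,0,0,-0.004,0]
    - [0.046,0,0,-0.002,0]
    - [0.046,0,0,0,0]
    - [0.046,0,0,0,0]

```text
time: 29.82
position: [0.6363, -0.0011, -0.0244]
tcp_rot: [-0.0, 1.0, -0.017, -0.0]
contact_force: [0.4, 0.4, -1.2]
opening: 0.058
```

Call:
play_rows:
  moves:
    - [0.046,0,0,-0.001,0]
    - [0.046,0,0,0,0]

```text
time: 29.98
position: [0.6366, -0.0011, -0.025]
tcp_rot: [-0.0, 1.0, -0.017, 0.0]
contact_force: [-0.7, 0.8, -1.8]
opening: 0.0575
```

Call:
play_rows:
  moves:
    - [0.046,0,0,-0.0007,0]
    - [0.046,0,0,0,0]

```text
time: 30.15
position: [0.6366, -0.0011, -0.0257]
tcp_rot: [-0.0, 1.0, -0.017, 0.0]
contact_force: [0.2, -0.2, -0.8]
opening: 0.058
```

Call:
play_rows:
  moves:
    - [0.046,0,0,-0.0007,0]
    - [0.046,0,0,0,0]

```text
time: 30.32
position: [0.6367, -0.0011, -0.0259]
tcp_rot: [0.0, 1.0, -0.017, 0.0]
contact_force: [-0.7, 1.0, 2.3]
opening: 0.0577
```

Contact. Release and rise.

Call:
play_rows:
  moves:
    - [0.059,0,0,0,0]
    - [0.062,0,0,0,0]
    - [0.068,0,0,0,0]
    - [0.076,0,0,0,0]
    - [0.08,0,0,0,0]
    - [0.08,0,0,0.004,0]
    - [0.08,0,0,0.01,0]
    - [0.08,0,0,0.02,0]
    - [0.08,0,0,0.025,0]
    - [0.08,0,0,0.025,0]
    - [0.08,0,0,0.02,0]
    - [0.08,0,0,0.015,0]
    - [0.08,0,0,0.006,0]
    - [0.08,0,0,0,0]
    - [0.08,0,0,0,0]

```text
time: 31.57
position: [0.6364, -0.0011, 0.0987]
tcp_rot: [0.0, 1.0, -0.017, 0.0]
contact_force: [0.4, -0.1, -0.7]
opening: 0.0795
```

Call:
play_rows:
  moves:
    - [0.08,-0.005,0.004,0,0]
    - [0.08,-0.012,0.0095,0,-1]
    - [0.093,-0.02,0.0155,0,-2]
    - [0.093,-0.025,0.0195,0,-2.5]
    - [0.093,-0.025,0.0195,0,-2.5]
    - [0.093,-0.025,0.0195,0,-2.5]
    - [0.093,-0.025,0.0195,0,-2.5]
    - [0.093,-0.023,0.018,0,-2.5]
    - [0.093,-0.018,0.014,-0.01,-2]
    - [0.093,-0.014,0.011,-0.015,-1.5]
    - [0.093,-0.008,0.006,-0.015,-1]
    - [0.093,-0.004,0.003,-0.01,0]
    - [0.093,-0.0015,0.0013,-0.01,0]
    - [0.093,0,0,-0.005,0]
    - [0.093,0,0,0,0]
    - [0.093,0,0,0,0]
    - [0.093,0,0,0,0]

```text
time: 32.98
position: [0.4315, 0.159, 0.0339]
tcp_rot: [-0.0, 0.982, -0.191, 0.0]
contact_force: [0.1, -0.3, 0.1]
opening: 0.0935
```

```bash
python3 - <<'E'
from m import *
s=eyes.camera("scene");t=eyes.camera("top")
print(readout.state()["position"],readout.state()["tcp_rot"])
np.save("top2.npy",t,allow_pickle=True);np.save("scene2.npy",s,allow_pickle=True)
gcrop(t,"m1",255,180,220,140,3.5,.6)
gcrop(s,"m2",160,150,260,200,3,.6)
E
```

```text
[0.43174504 0.15905075 0.03411878] [-1.51053373e-04  9.81608661e-01 -1.90903578e-01  4.87283816e-04]
```

View pics/m1.png

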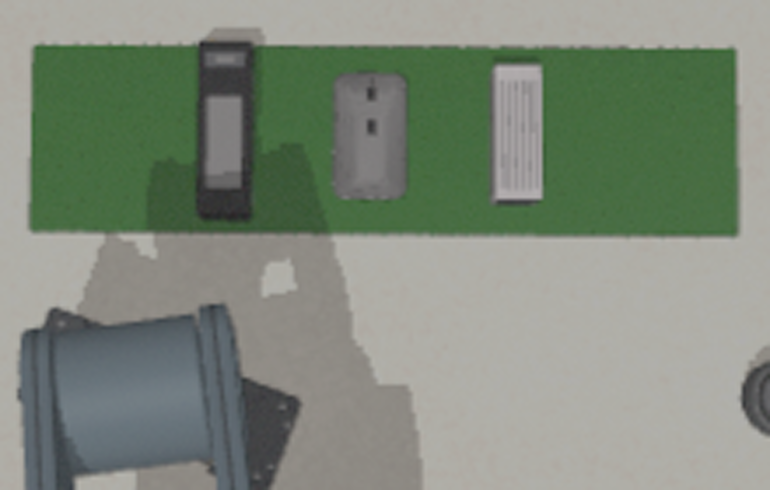

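View pics/m2.png

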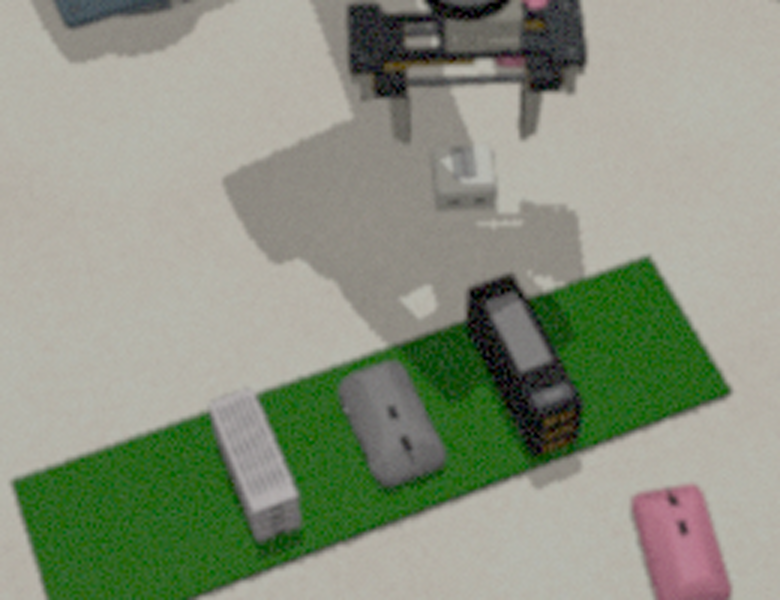

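```bash
cat > chk.py <<'E'
from m import *
def ng(i,h): # not green
    return (i[...,1]-i[...,0]<6)
def meas(c,box,z0,z1,yaw=-2,f=ng):
    k=mask_obj(c,box,f); return sides(c,k,z0,z1,yaw),np.round(rect(ray(c,k,z1)),1)
E
python3 - <<'E'
from chk import *
t=np.load("top2.npy",allow_pickle=True).item(); s=np.load("scene2.npy",allow_pickle=True).item()
print(meas(t,(345,197,30,46),.008,.022)); print(meas(s,(268,265,46,55),.008,.022))
print(meas(t,(390,194,25,48),.008,.056)); print(meas(s,(225,275,40,60),.008,.056))
print(meas(t,(308,193,22,52),.008,.068))
E
```

```text
((array([636.94835443,  -1.42521245]), [np.float64(96.95762890628178), np.float64(55.70317773827014)]), array([636.2,  -1.2,  98.6,  55.8,  -2.4]))
((array([630.09295722,   0.89901499]), [np.float64(98.43277382760806), np.float64(55.907772356890675)]), array([ 6.337e+02, -4.000e-01,  1.056e+02,  5.800e+01, -1.700e+00]))
((array([ 632.57619059, -114.43262158]), [np.float64(102.65416770279123), np.float64(33.51886068495833)]), array([ 630.1, -111.9,  107.8,   38.3,   -2.1]))
((array([615.73447266, -98.42084775]), [np.float64(130.73779721683587), np.float64(79.65208423459164)]), array([ 631.2, -117.9,  145.5,   78.2,  -20.8]))
((array([638.4702445 , 111.75136418]), [np.float64(128.4540854585885), np.float64(40.43533125983736)]), array([635.6, 111.2, 134.5,  41.2,  -2.5]))
```

Call:
play_rows:
  moves:
    - [0.093,0,0,-0.01,0]
    - [0.093,0,0,-0.018,0]
    - [0.093,0,0,-0.018,0]
    - [0.093,0,0,-0.012,0]
    - [0.093,0,0,-0.006,0]
    - [0.093,0,0,-0.003,0]
    - [0.093,0,0,-0.001,0]
    - [0.093,0,0,0,0]
    - [0.08,0,0,0,0]
    - [0.07,0,0,0,0]
    - [0.06,0,0,0,0]
    - [0.056,0,0,0,0]
    - [0.054,0,0,0,0]
    - [0.052,0,0,0,0]
    - [0.05,0,0,0,0]
    - [0.045,0,0,0,0]
    - [0.042,0,0,0,0]
    - [0.042,0,0,0,0]

```text
time: 34.58
position: [0.4312, 0.1592, -0.0343]
tcp_rot: [-0.0, 0.982, -0.191, 0.0]
contact_force: [-1.2, -0.3, 2.4]
opening: 0.0538
```

Call:
play_rows:
  moves:
    - [0.042,0,0,0.004,0]
    - [0.042,0,0,0.01,0]
    - [0.042,0,0,0.02,0]
    - [0.042,0,0,0.025,0]
    - [0.042,0,0,0.025,0]
    - [0.042,0.005,0.0015,0.02,1]
    - [0.042,0.012,0.0035,0.01,2]
    - [0.042,0.02,0.006,0,2]
    - [0.042,0.025,0.008,0,2.5]
    - [0.042,0.025,0.008,0,2.5]
    - [0.042,0.025,0.008,0,2.5]
    - [0.042,0.025,0.008,0,2.5]
    - [0.042,0.025,0.008,0,2]
    - [0.042,0.021,0.0065,0,2]
    - [0.042,0.016,0.0045,0,1]
    - [0.042,0.009,0.0025,-0.01,0]
    - [0.042,0.004,0.001,-0.015,0]
    - [0.042,0.0015,0.0002,-0.02,0]
    - [0.042,0,0,-0.02,0]
    - [0.042,0,0,-0.015,0]

```text
time: 36.25
position: [0.6416, 0.2243, -0.0042]
tcp_rot: [0.001, 1.0, -0.018, -0.003]
contact_force: [0.7, -0.2, -1.0]
opening: 0.0538
```

Call:
play_rows:
  moves:
    - [0.042,0,0,-0.007,0]
    - [0.042,0,0,-0.003,0]
    - [0.042,0,0,-0.001,0]
    - [0.042,0,0,0,0]
    - [0.042,0,0,0,0]
    - [0.042,0,0,0,0]

```text
time: 36.75
position: [0.6454, 0.225, -0.0101]
tcp_rot: [-0.0, 1.0, -0.017, 0.001]
contact_force: [-0.2, 0.1, -2.2]
opening: 0.0539
```

```bash
python3 - <<'E'
from m import *
s=eyes.camera("scene");t=eyes.camera("top")
print(readout.state()["position"],readout.state()["tcp_rot"])
gcrop(t,"n1",255,175,110,80,7,.6)
gcrop(s,"n2",300,190,120,110,6,.6)
E
```

```text
[ 0.64518902  0.2249829  -0.01034107] [-1.61518852e-04  9.99848525e-01 -1.73859811e-02  7.92916868e-04]
```

View pics/n1.png

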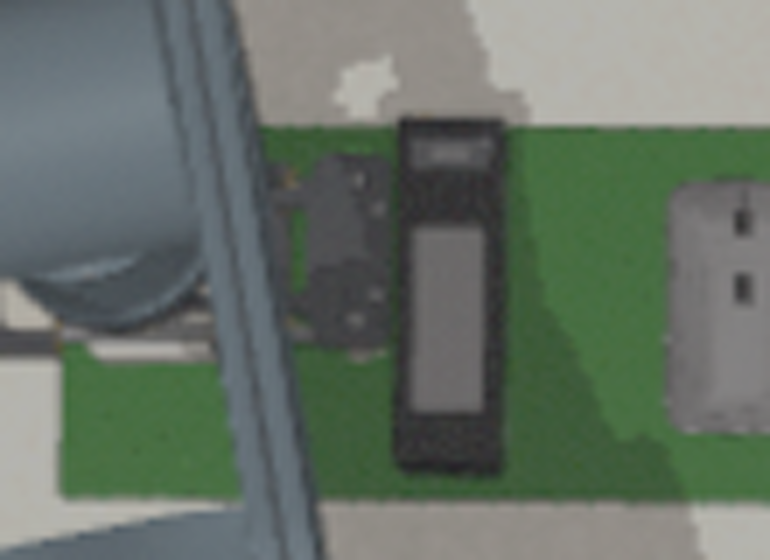

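View pics/n2.png

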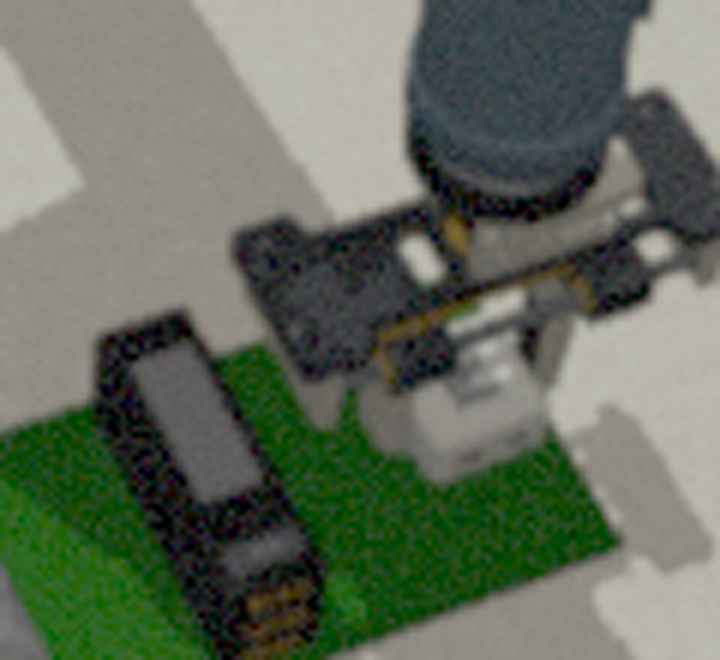

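```bash
python3 - <<'E'
from m import *
s=eyes.camera("scene")
gcrop(s,"n3",355,230,50,50,14,.7)
print(ray(s,[[300+445/6,190+487/6],[300+550/6,190+440/6],[300+497/6,190+463/6]],.026)*1000)
E
```

```text
[[672.73348057 206.17007408  26.        ]
 [670.84116967 256.03405108  26.        ]
 [671.49577158 230.91032078  26.        ]]
```

View pics/n3.png

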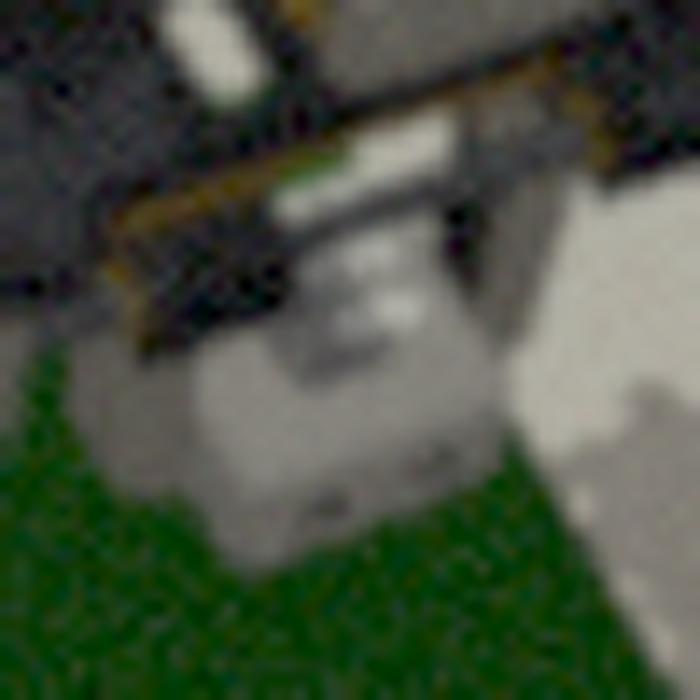

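Call:
play_rows:
  moves:
    - [0.042,0,0,-0.004,0]
    - [0.042,0,0,-0.005,0]
    - [0.042,0,0,-0.003,0]
    - [0.042,0,0,-0.002,0]
    - [0.042,0,0,0,0]
    - [0.042,0,0,0,0]

```text
time: 37.4
position: [0.6445, 0.2248, -0.0256]
tcp_rot: [0.0, 1.0, -0.017, -0.0]
contact_force: [0.8, 0.7, -2.3]
opening: 0.0544
```

Call:
play_rows:
  moves:
    - [0.042,0,0,-0.001,0]
    - [0.042,0,0,0,0]

```text
time: 37.57
position: [0.6448, 0.2249, -0.0262]
tcp_rot: [-0.0, 1.0, -0.017, 0.0]
contact_force: [-0.2, -0.9, 0.7]
opening: 0.0542
```

Call:
play_rows:
  moves:
    - [0.042,0,0,-0.0006,0]
    - [0.042,0,0,0,0]

```text
time: 37.73
position: [0.6448, 0.2249, -0.0262]
tcp_rot: [-0.0, 1.0, -0.017, 0.0]
contact_force: [-2.9, 0.1, 5.0]
opening: 0.0539
```

Call:
play_rows:
  moves:
    - [0.042,0,0,-0.0006,0]
    - [0.042,0,0,0,0]

```text
time: 37.9
position: [0.6448, 0.2249, -0.0262]
tcp_rot: [-0.0, 1.0, -0.017, 0.0]
contact_force: [-2.7, -0.3, 7.8]
opening: 0.054
```

Call:
play_rows:
  moves:
    - [0.055,0,0,0.0008,0]
    - [0.058,0,0,0,0]
    - [0.064,0,0,0,0]
    - [0.072,0,0,0,0]
    - [0.078,0,0,0,0]
    - [0.078,0,0,0.004,0]
    - [0.078,0,0,0.01,0]
    - [0.078,0,0,0.02,0]
    - [0.078,0,0,0.025,0]
    - [0.078,0,0,0.025,0]
    - [0.078,0,0,0.02,0]
    - [0.078,0,0,0.015,0]
    - [0.078,0,0,0.006,0]
    - [0.078,0,0,0,0]
    - [0.078,0,0,0,0]

```text
time: 39.15
position: [0.6445, 0.2249, 0.0983]
tcp_rot: [-0.0, 1.0, -0.017, 0.0]
contact_force: [0.3, 0.3, -0.5]
opening: 0.0781
```

Call:
play_rows:
  moves:
    - [0.078,-0.0028,-0.0067,0,0]
    - [0.078,-0.0069,-0.0167,0,0]
    - [0.093,-0.011,-0.0267,0,0]
    - [0.093,-0.0138,-0.0334,0,0]
    - [0.093,-0.0138,-0.0334,0,0]
    - [0.093,-0.0138,-0.0334,0,0]
    - [0.093,-0.0138,-0.0334,0,0]
    - [0.093,-0.0138,-0.0334,0,0]
    - [0.093,-0.0138,-0.0334,0,0]
    - [0.093,-0.0138,-0.0334,0,0]
    - [0.093,-0.0138,-0.0334,0,0]
    - [0.093,-0.0138,-0.0334,0,0]
    - [0.093,-0.0138,-0.0334,0,0]
    - [0.093,-0.0138,-0.0334,0,0]
    - [0.093,-0.0138,-0.0334,0,0]
    - [0.093,-0.0138,-0.0334,0,0]
    - [0.093,-0.011,-0.0267,0,0]
    - [0.093,-0.0069,-0.0167,0,0]
    - [0.093,-0.0028,-0.0067,0,0]
    - [0.093,-0.002,-0.004,0,0]

```text
time: 40.82
position: [0.4205, -0.3139, 0.0971]
tcp_rot: [-0.001, 1.0, -0.018, -0.001]
contact_force: [-0.0, 0.3, 0.0]
opening: 0.0929
```

Call:
play_rows:
  moves:
    - [0.093,0,0,0,0]
    - [0.093,0,0,0,0]
    - [0.093,0,0,0,0]

```text
time: 41.07
position: [0.4221, -0.3121, 0.098]
tcp_rot: [-0.0, 1.0, -0.017, -0.0]
contact_force: [-0.0, 0.9, -0.7]
opening: 0.0929
```

```bash
python3 - <<'E'
from chk import *
s=eyes.camera("scene");t=eyes.camera("top")
print(readout.state()["position"],readout.state()["tcp_rot"])
np.save("top3.npy",t,allow_pickle=True);np.save("scene3.npy",s,allow_pickle=True)
gcrop(t,"o1",255,180,240,150,3.3,.6)
gcrop(s,"o2",100,160,320,200,2.5,.6)
print(meas(t,(268,200,28,36),.008,.034)); print(meas(s,(345,240,40,36),.008,.034))
E
```

```text
[ 0.42225068 -0.3123803   0.09825218] [-1.37934936e-04  9.99863206e-01 -1.65393275e-02 -7.43786613e-06]
((array([646.55288079, 225.05864141]), [np.float64(53.618293071717396), np.float64(54.81960418794568)]), array([644.8, 224. ,  56.5,  56.2,  -0.9]))
((array([641.12429055, 227.59516913]), [np.float64(53.48341700681048), np.float64(51.96017340684819)]), array([ 6.479e+02,  2.226e+02,  6.590e+01,  6.220e+01, -3.000e-01]))
```

View pics/o1.png

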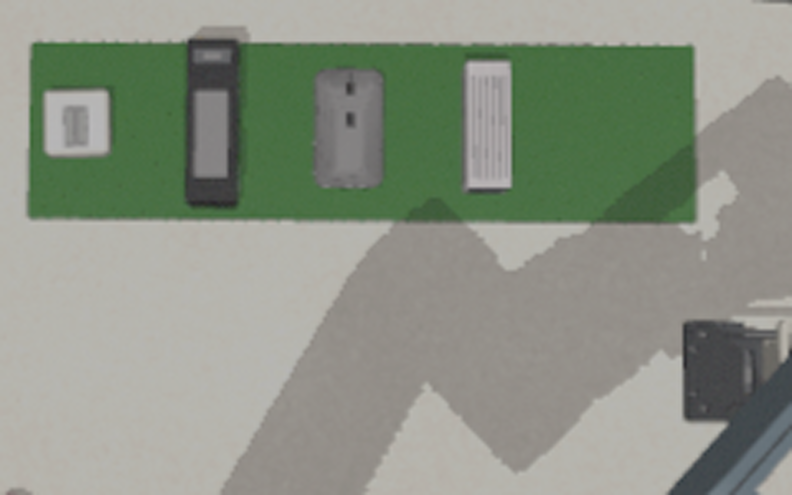

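View pics/o2.png

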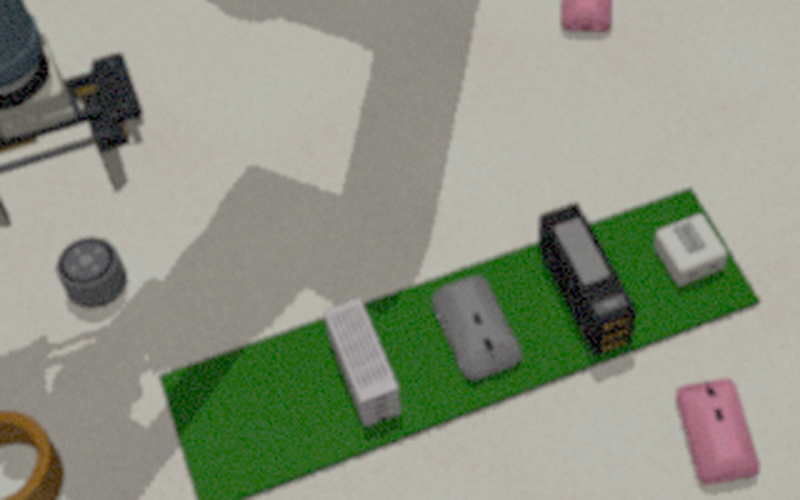

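Call:
play_rows:
  moves:
    - [0.093,0,-0.001,-0.01,0]
    - [0.093,0,0,-0.02,0]
    - [0.093,0,0,-0.025,0]
    - [0.093,0,0,-0.025,0]
    - [0.093,0,0,-0.02,0]
    - [0.093,0,0,-0.015,0]
    - [0.093,0,0,-0.01,0]
    - [0.093,0,0,-0.005,0]
    - [0.093,0,0,-0.002,0]
    - [0.093,0,0,0,0]
    - [0.08,0,0,0,0]
    - [0.07,0,0,0,0]
    - [0.064,0,0,0,0]
    - [0.061,0,0,0,0]
    - [0.059,0,0,0,0]
    - [0.057,0,0,0,0]
    - [0.052,0,0,0,0]
    - [0.048,0,0,0,0]
    - [0.048,0,0,0,0]

```text
time: 42.75
position: [0.4219, -0.3147, -0.0334]
tcp_rot: [0.0, 1.0, -0.017, 0.0]
contact_force: [-0.9, 0.9, 4.5]
opening: 0.0596
```

Call:
play_rows:
  moves:
    - [0.048,0,0,0.004,0]
    - [0.048,0,0,0.01,0]
    - [0.048,0,0,0.02,0]
    - [0.048,0,0,0.025,0]
    - [0.048,0,0,0.025,0]
    - [0.048,0.005,0.0022,0.02,0]
    - [0.048,0.012,0.005,0.01,0]
    - [0.048,0.02,0.0086,0,0]
    - [0.048,0.024,0.0104,0,0]
    - [0.048,0.024,0.0104,0,0]
    - [0.048,0.024,0.0104,0,0]
    - [0.048,0.024,0.0104,0,0]
    - [0.048,0.024,0.0104,0,0]
    - [0.048,0.02,0.0086,0,0]
    - [0.048,0.0145,0.006,-0.01,0]
    - [0.048,0.0085,0.0038,-0.015,0]
    - [0.048,0.004,0.0017,-0.02,0]
    - [0.048,0.0012,0.0006,-0.02,0]
    - [0.048,0,0,-0.015,0]
    - [0.048,0,0,-0.008,0]

```text
time: 44.42
position: [0.6245, -0.2249, -0.0112]
tcp_rot: [-0.001, 1.0, -0.017, -0.003]
contact_force: [-1.3, 0.5, -1.5]
opening: 0.0594
```

Call:
play_rows:
  moves:
    - [0.048,0,0,-0.002,0]
    - [0.048,0,0,0,0]
    - [0.048,0,0,0,0]
    - [0.048,0,0,0,0]

```text
time: 44.75
position: [0.6277, -0.2267, -0.0084]
tcp_rot: [0.001, 1.0, -0.018, 0.001]
contact_force: [0.4, 0.2, -1.3]
opening: 0.0595
```

```bash
python3 - <<'E'
from m import *
s=eyes.camera("scene");t=eyes.camera("top")
print(readout.state()["position"],readout.state()["tcp_rot"])
gcrop(t,"p1",385,175,110,80,7,.6)
gcrop(s,"p2",140,220,120,110,6,.6)
E
```

```text
[ 0.62769287 -0.22657478 -0.00843666] [ 5.13596807e-04  9.99847202e-01 -1.74475818e-02  9.43331250e-04]
```

View pics/p1.png

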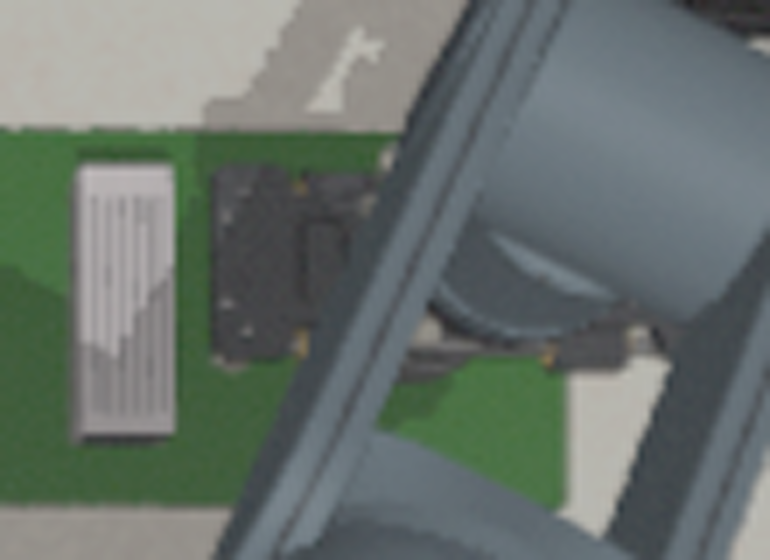

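View pics/p2.png

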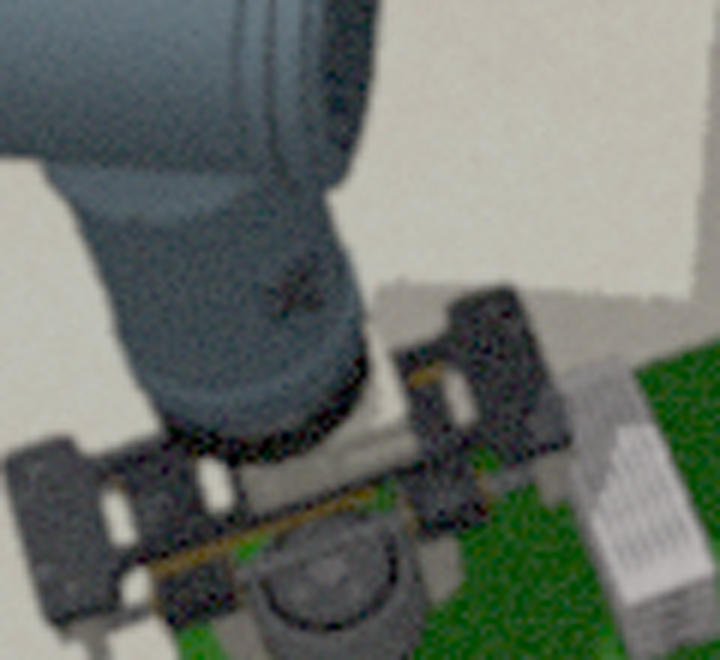

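Call:
play_rows:
  moves:
    - [0.048,-0.0005,0.0003,-0.004,0]
    - [0.048,0,0,-0.005,0]
    - [0.048,0,0,-0.004,0]
    - [0.048,0,0,-0.002,0]
    - [0.048,0,0,0,0]
    - [0.048,0,0,0,0]

```text
time: 45.35
position: [0.6264, -0.2256, -0.0251]
tcp_rot: [-0.0, 1.0, -0.017, -0.0]
contact_force: [-0.3, 0.4, -2.1]
opening: 0.0594
```

Call:
play_rows:
  moves:
    - [0.048,0,0,-0.001,0]
    - [0.048,0,0,0,0]

```text
time: 45.52
position: [0.6266, -0.2257, -0.0254]
tcp_rot: [0.0, 1.0, -0.017, 0.0]
contact_force: [-2.1, 0.7, 1.7]
opening: 0.0595
```

Call:
play_rows:
  moves:
    - [0.048,0,0,-0.0007,0]
    - [0.048,0,0,0,0]

```text
time: 45.68
position: [0.6266, -0.2257, -0.0254]
tcp_rot: [0.0, 1.0, -0.017, 0.0]
contact_force: [-3.1, 1.6, 6.2]
opening: 0.0599
```

Call:
play_rows:
  moves:
    - [0.048,0,0,-0.0006,0]
    - [0.048,0,0,0,0]

```text
time: 45.85
position: [0.6267, -0.2258, -0.0254]
tcp_rot: [0.0, 1.0, -0.017, 0.0]
contact_force: [-3.4, 2.0, 10.0]
opening: 0.0601
```

Good; release, rise, and back away to look.

Call:
play_rows:
  moves:
    - [0.061,0,0,0.001,0]
    - [0.064,0,0,0,0]
    - [0.07,0,0,0,0]
    - [0.078,0,0,0,0]
    - [0.08,0,0,0,0]
    - [0.08,0,0,0.004,0]
    - [0.08,0,0,0.01,0]
    - [0.08,0,0,0.02,0]
    - [0.08,0,0,0.025,0]
    - [0.08,0,0,0.025,0]
    - [0.08,0,0,0.02,0]
    - [0.08,0,0,0.015,0]
    - [0.08,0,0,0.006,0]
    - [0.08,0,0,0,0]

```text
time: 47.02
position: [0.6278, -0.2264, 0.1017]
tcp_rot: [0.001, 1.0, -0.017, 0.002]
contact_force: [-0.3, 0.3, -0.7]
opening: 0.08
```

Call:
play_rows:
  moves:
    - [0.08,-0.005,-0.004,0,0]
    - [0.08,-0.012,-0.01,0,0]
    - [0.08,-0.02,-0.015,0,0]
    - [0.08,-0.025,-0.02,0,0]
    - [0.08,-0.025,-0.02,0,0]
    - [0.08,-0.025,-0.02,0,0]
    - [0.08,-0.025,-0.02,0,0]
    - [0.08,-0.025,-0.02,0,0]
    - [0.08,-0.025,-0.02,0,0]
    - [0.08,-0.025,-0.02,0,0]
    - [0.08,-0.025,-0.02,0,0]
    - [0.08,-0.02,-0.015,0,0]
    - [0.08,-0.012,-0.01,0,0]
    - [0.08,-0.005,-0.004,0,0]
    - [0.08,0,0,0,0]
    - [0.08,0,0,0,0]

```text
time: 48.35
position: [0.3519, -0.4431, 0.0982]
tcp_rot: [-0.001, 1.0, -0.018, -0.0]
contact_force: [0.2, -0.1, 1.0]
opening: 0.0803
```

```bash
python3 - <<'E'
from chk import *
s=eyes.camera("scene");t=eyes.camera("top")
print(readout.state()["position"])
np.save("top4.npy",t,allow_pickle=True);np.save("scene4.npy",s,allow_pickle=True)
gcrop(t,"q1",255,180,230,80,3.4,.6)
gcrop(s,"q2",150,200,270,180,2.9,.6)
for c,n,B in((t,"top",dict(ch=((268,200,28,36),.034),bat=((308,193,22,52),.068),mouse=((345,197,30,46),.022),ssd=((390,194,25,48),.056),spk=((430,200,30,40),.05))),
   (s,"scene",dict(ch=((352,238,42,40),.034),mouse=((288,265,42,55),.022)))):
    for k,(b,z) in B.items():
        try:
            (ct,e),r=meas(c,b,.008,z); print(n,k,ct.round(1),np.round(e,1),r)
        except Exception as ex: print(n,k,ex)
E
```

```text
[ 0.35291342 -0.4427577   0.09855162]
top ch [646.5 225.1] [53.7 54.9] [644.8 224.1  56.3  56.2  89.5]
top bat [639.1 111.1] [127.1  40.3] [636.2 110.8 133.   41.1  -2. ]
top mouse [637.   -1.4] [97.  55.7] [636.2  -1.3  98.6  55.8  -2.3]
top ssd [ 632.6 -114.4] [102.6  33.5] [ 630.1 -111.9  107.8   38.3   -2.1]
top spk [ 627.8 -226.2] [56.1 56.1] [ 625.5 -222.6   64.9   57.4  -51.2]
scene ch [641.3 228.1] [53.8 53.7] [648.1 222.7  65.6  62.5   1.2]
scene mouse [630.8   3. ] [98.1 51. ] [642.   16.  110.3  46.2 -23.6]
```

View pics/q1.png

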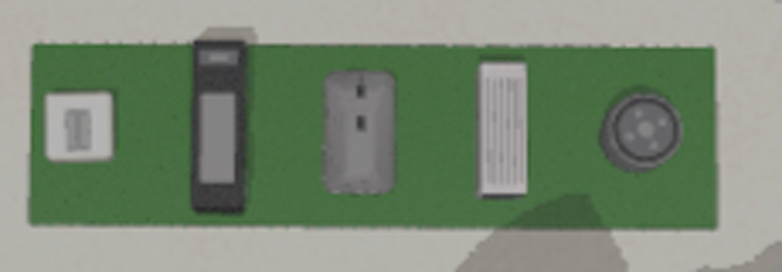

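View pics/q2.png

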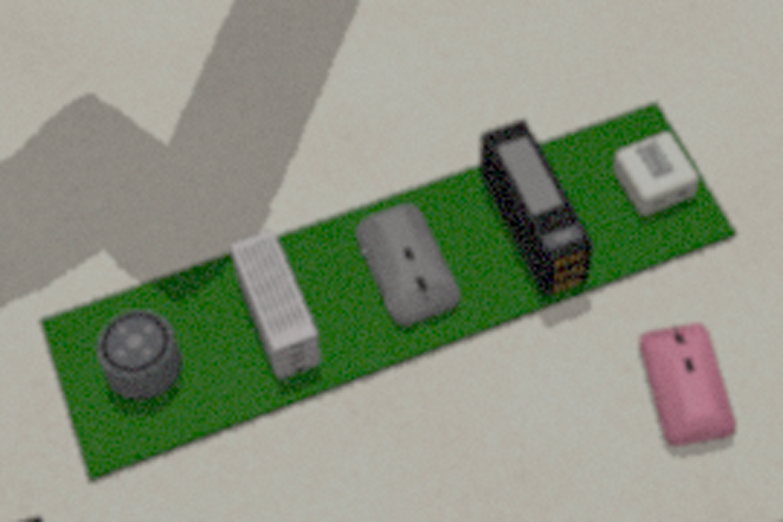

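```bash
python3 - <<'E'
from chk import *
for n in("top3","top4"):
    t=np.load(n+".npy",allow_pickle=True).item()
    im=t["img"].astype(float); x=im[...,0]
    # subpixel crossing of red channel 75 along rows/cols
    def fit(pts,z):
        P=ray(t,pts,z)[:,:2]*1000; v=cv2.fitLine(P.astype(np.float32),cv2.DIST_HUBER,0,.01,.01).ravel(); return np.degrees(np.arctan2(v[1],v[0])).round(1),P.mean(0).round(1)
    def cross(a,th):
        i=np.where(a>th)[0];l,r=i[0],i[-1];f=lambda i,j:(i+(th-a[i])/(a[j]-a[i]));return f(l-1,l),f(r+1,r)
    L,R,T,B=[],[],[],[]
    for v in range(211,223):
        l,r=cross(x[v,262:296],75);L.append([262+l,v]);R.append([262+r,v])
    for u in range(272,285):
        a,b=cross(x[200:234,u],75);T.append([u,200+a]);B.append([u,200+b])
    for nm,p in zip("LRTB",(L,R,T,B)): print(n,nm,fit(p,.035))
    s=np.load(n.replace("top","scene")+".npy",allow_pickle=True).item()
    if n=="top4": gcrop(s,"r1",355,235,40,45,15,.7); gcrop(t,"r2",262,200,36,32,16,.7)
E
```

```text
top3 L (np.float32(-0.9), array([647. , 269.1]))
top3 R (np.float32(-2.1), array([644.9, 195.1]))
top3 T (np.float32(-89.9), array([672.3, 223.1]))
top3 B (np.float32(87.5), array([616.1, 224.1]))
top4 L (np.float32(-0.9), array([647. , 269.1]))
top4 R (np.float32(-2.0), array([644.9, 195.1]))
top4 T (np.float32(-90.0), array([672.2, 223.1]))
top4 B (np.float32(87.8), array([616.4, 224.1]))
```

View pics/r1.png

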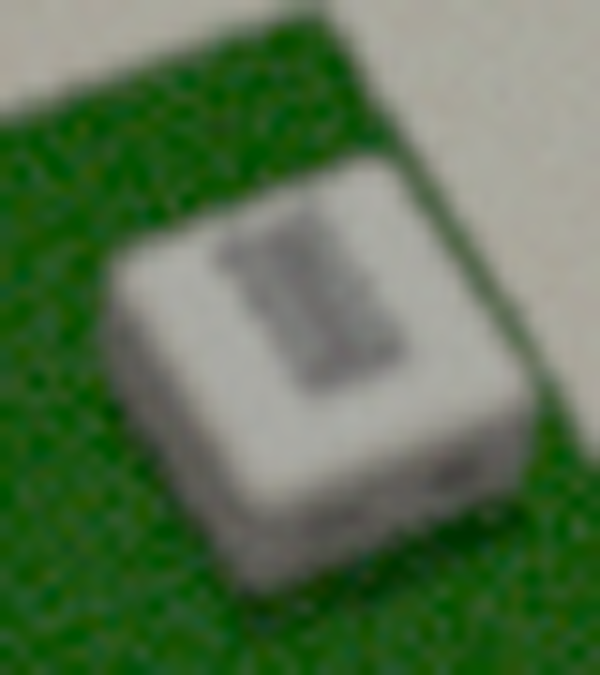

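View pics/r2.png

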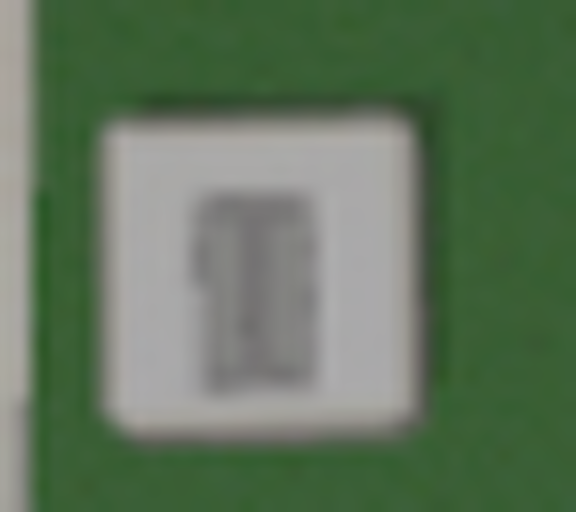

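```bash
python3 - <<'E'
from station import env, readout
print(readout.state()["time"]); print(env.close_job())
E
```

```text
48.45
the job is handed in; nothing more can be done
None
```

The row is finished and the job was handed in at 48.5 s. The loose battery and SSD case are on their stacks. The mouse is between the stacks, with the charger outside the batteries and the speaker outside the SSD cases. I placed them in the order you listed. Each was lowered in sub-millimetre steps to a light contact of 2 to 10 N, then released.

- **Spacing:** the last top view puts the row at y = 225, 111, -1, -114 and -226 mm. The gaps are 114.0, 112.5, 113.0 and 111.8 mm, and all five are within about 2 mm of a straight line.
- **Alignment:** the stacks and the mouse read -2.0 to -2.3°, and the strip is at about -2°. The charger's edge fits disagreed: one edge gave about -2° and the opposite one, next to a shadow, 0°. The pads held it at -2°.
- **Stacking:** measured just before lowering, the battery was within about 0.4 mm of its stack. The SSD case was 0.2 to 0.3 mm off and I corrected that.

Three checks disagreed or were left incomplete:

- **Height reading:** it was about 38.5 mm too low. My first attempt on the battery therefore closed above it without moving it. I found the error by touching the bare counter with closed fingers, at up to 18 N, and corrected for it afterwards.
- **Cameras:** the two views differ by about 2 mm in y, so I used their mean. The last scene-view numbers for the charger and mouse disagreed with the top view by 3 to 6 mm. I relied on the top view because the scene masks were unreliable.
- **Bystanders:** I did not re-measure the drives or the tape at the end. The arm did not work near them, and I saw no contact forces that suggest a touch.

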